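Load the slide hybridiser, lock its temperature dial and start the timed run

ROBOT

A 7-joint arm with a two-finger parallel gripper is mounted at the origin on the work surface. World frame = base frame: x ahead of the robot, y to its left, z up, the work surface at z = 0. Lengths are in m, angles in rad, forces in N, time in s.
With the tool pointing down it reaches from about 0.425 to 1.025 m from the base axis. Payload 9.4 kg.
Tool frame: the origin (TCP) lies at the very end of the fingers, on their centre line; the grasp point (between the pads) lies arm.pinch_z behind it (arm.pinch_z is the distance from the TCP to the grasp point, in m); z points along the fingers, y is the line along which they close (so a half turn about z gives the same grasp; the last joint's range is limited). The gripper opens to 85 mm and grips with 20 to 120 N. Pads are 22 mm wide; open, the fingers measure 114 mm over their backs; the gripper's body (76 mm by 85 mm) begins 54 mm behind the grasp point. The pads swing forward as they close: fully open they stand 13 mm farther back than shut.
Start: joints at [1.024, 0.599, -0.003, 1.599, 0.002, 0.943, -0.08], TCP at [0.328, -0.646, 0.231] pointing down, gripper open.
Joint ranges: [-2.57, 2.57], [-0.35, 1.97], [-1.29, 1.29], [0.11, 2.56], [-1.05, 4.19], [0.11, 1.86], [-2.63, 2.63]. Speed limits (rad/s): [2.22, 2.22, 3.01, 3.01, 3.14, 3.14, 3.14].

INTERFACE

Orientations are given as a rotation vector (axis times angle).
In Python, from station import arm gives the robot as it stands.
- The arm moves only by the tool apply_moves, never from a script. Its argument "targets" is a list of rows, each a list of 3 entries, a list of its own where there are three numbers: the turn, a rotation vector about the world's x, y, z in rad, then the shift along the world's x, y, z in mm, then the gripper command: -1 is shut, 1 is fully open, values between are in proportion. In form: [[[ax, ay, az], [tx, ty, tz], grip], ...]. A call has exactly 10 rows; each row is the pose to reach, as a shift and turn from the pose commanded when the call began; what a row does not reach only later rows make up. A row lasts 1/8 s, in which the tool goes at most 62.5 mm and 10.7 degrees, less where a joint would pass 70% of its speed; a pose out of reach is approached as far as the arm can. A call with a gripper value outside its range is refused whole. The fingers move at their own pace and stop on an object; the grip force is fixed at half the most. Time passes only in rows, so rows that repeat a pose let the fingers close, or fill a call up. It gives the time, the measured TCP pose, the force, the opening and the grip force at its end, in the units of the state.
- arm.read_state(): the state, without advancing time (a new reading comes with each control period).
- arm.grab_frame(name): name is "scene" or "side" or "wrist"; returns the picture (420x560x3 uint8, red, green, blue); there is no depth.
- arm.camera_model(name): a dict with "camera_matrix" (3x3 intrinsics, pixels), "k1" (the pictures are not rectified: a ray, as slopes to the right and down, at radius r is drawn at 1 + k1 r^2 times it, then the intrinsics apply), "pose" (4x4, takes a point from camera to world coordinates). Camera axes: x right, y up, looking along -z (the intrinsics and any distortion apply to the point x, -y, -z); pixel columns grow to the right and rows downward; lengths in m; the calibration is good to about 2 mm. A picture is of the moment at which its call begins: read the wrist's pose just before it. camera_model takes no time and is no camera call; for the wrist camera it gives the pose at the moment of the call.
- arm.finish_job(): hands the job in; it is judged then, once.
The state is a dict: "t": time; "joints": joint angles; "qd": joint speeds; "joint_torque": joint torques, N m; "eef_pos": TCP position; "tool_rot": TCP orientation; "wrist_force": force on the tool from outside, world axes, zero at the start; "ft_torque": the same for the moment, N m; "width": finger opening in m; "grip_force": force on a finger pad.
Only numpy, scipy, OpenCV 4.12 (cv2) and the standard library are available. Lean on these libraries where they do the work, as an engineer would, in place of code of your own. Each camera call takes 0.05 s, during which the arm holds its last target. There are 200 camera calls.

TASK

Take every finished chamber out of the slide hybridiser and lay it flat in the steel tray, and lay each new chamber from the bench flat in a lane of its own on the heating plate. Only then turn the round temperature dial to the bold mark and pull it out to lock it there, and last of all click the mode selector from the dot (off) to the clock face. Keep the selector off until then, and leave the other things on the bench where they are.

Things in the scene. Friction and masses are not known exactly. Their poses are not given: they have to be found in the camera images.
- heater: slide hybridiser (fixed), white case 270 x 270 mm. Origin under its middle at bench level; the operator stands at its -x side, y is to his left. The heating plate's top is 80 mm above the origin: four lanes along x, 112 mm long, 52 mm wide, between ribs 6 mm wide and 7 mm high (also at both ends). At the -x side the control panel slopes down to the operator at 10 degrees: dial at +y, selector at -y.
- lane1 (a point): centre of the floor of lane 1 of 4 (lane 1 is on the heater's +y side, pitch 58 mm); axes as the heater's, a chamber lies in it with its length along x, either way round
- lane2 (a point): centre of the floor of lane 2 of 4 (lane 1 is on the heater's +y side, pitch 58 mm); axes as the heater's, a chamber lies in it with its length along x, either way round
- lane3 (a point): centre of the floor of lane 3 of 4 (lane 1 is on the heater's +y side, pitch 58 mm); axes as the heater's, a chamber lies in it with its length along x, either way round
- lane4 (a point): centre of the floor of lane 4 of 4 (lane 1 is on the heater's +y side, pitch 58 mm); axes as the heater's, a chamber lies in it with its length along x, either way round
- done1: a finished chamber, in a lane of the heater at the start (two or three such; None if absent): steel box 96 x 40 mm (42 over the clamp), 21 mm high, 0.22 kg; origin at the centre of its underside, x along its length, z up. From its middle a wing screw stands up: a plate 12 mm thick (x), 34 mm wide (y), 21 to 48 mm above the origin: grip it by its broad faces, on the +x and -x sides. Both ends are alike.
- done2: a finished chamber, in a lane of the heater at the start (two or three such; None if absent): steel box 96 x 40 mm (42 over the clamp), 21 mm high, 0.22 kg; origin at the centre of its underside, x along its length, z up. From its middle a wing screw stands up: a plate 12 mm thick (x), 34 mm wide (y), 21 to 48 mm above the origin: grip it by its broad faces, on the +x and -x sides. Both ends are alike.
- done3: a finished chamber, in a lane of the heater at the start (two or three such; None if absent): steel box 96 x 40 mm (42 over the clamp), 21 mm high, 0.22 kg; origin at the centre of its underside, x along its length, z up. From its middle a wing screw stands up: a plate 12 mm thick (x), 34 mm wide (y), 21 to 48 mm above the origin: grip it by its broad faces, on the +x and -x sides. Both ends are alike.
- new1: a new chamber, on the bench at the start (two or three such; None if absent): steel box 96 x 40 mm (42 over the clamp), 21 mm high, 0.22 kg; origin at the centre of its underside, x along its length, z up. From its middle a wing screw stands up: a plate 12 mm thick (x), 34 mm wide (y), 21 to 48 mm above the origin: grip it by its broad faces, on the +x and -x sides. Both ends are alike.
- new2: a new chamber, on the bench at the start (two or three such; None if absent): steel box 96 x 40 mm (42 over the clamp), 21 mm high, 0.22 kg; origin at the centre of its underside, x along its length, z up. From its middle a wing screw stands up: a plate 12 mm thick (x), 34 mm wide (y), 21 to 48 mm above the origin: grip it by its broad faces, on the +x and -x sides. Both ends are alike.
- new3: a new chamber, on the bench at the start (two or three such; None if absent): steel box 96 x 40 mm (42 over the clamp), 21 mm high, 0.22 kg; origin at the centre of its underside, x along its length, z up. From its middle a wing screw stands up: a plate 12 mm thick (x), 34 mm wide (y), 21 to 48 mm above the origin: grip it by its broad faces, on the +x and -x sides. Both ends are alike.
- tray: open steel tray (fixed), outside 146 mm (x) x 186 mm (y), wall 3 mm thick and 16 mm high, floor 3 mm thick; origin at the centre of its underside, x and y along its sides. Three chambers fit side by side with their lengths along x, centred at y = -58, 0 and +58 mm.
- dial_grip (a point): centre of the round black temperature dial, a knob 40 mm across that stands 3 to 27 mm off the panel when pushed in; this point is on its axis, 12 mm below its top face. z points outward along the axis (10 degrees from vertical, leaning to the operator), x along the white pointer line on its top.
- dial (a joint): turn of the temperature dial, rad, 0 to 4.71, growing clockwise seen from above. Seven ticks at 0, 0.785, .. 4.71 (45 degrees apart); the bold, wide, long mark is at 3.142 (the fifth tick, ahead and to the operator's right). It stays where it is left, friction 0.03 N m. At the start it stands between 0.5 and 2.3, pushed in.
- dial_pull (a joint): how far the dial is pulled out along its axis: 0 pushed in, 0.009 m fully out and locked. Friction 5 N; it stays where it is left. It comes out only with the pointer within 0.12 rad of a tick (elsewhere it stops after 1.5 mm); pulled out it cannot be turned more than 0.1 rad.
- selector_grip (a point): centre of the black bar-shaped mode selector: bar 12 mm thick, 40 mm long, standing 4 to 26 mm off the panel; this point is on its turning axis, 11 mm below its top. z points outward along the axis (10 degrees from vertical, leaning to the operator), x along the bar to the end with the white pointer line; grip it across its y axis.
- selector (a joint): turn of the mode selector in rad, growing clockwise as seen from above. It clicks every 0.698 rad (40 degrees): 0 dot (off), 0.698 single bar, 1.396 clock face, 2.094 double bar. Between clicks it springs to the nearest one, about 0.035 N m to pass over. At the start it is at 0.
- tube_rack: green tube rack, 66 x 104 x 34 mm, origin under its centre; leave alone
- cartridge: flat black reagent cartridge, 58 x 86 x 20 mm, origin under its centre; leave alone
- vial: small jar, 28 mm across, 45 mm high, standing among the new chambers, origin under its centre; leave alone
- buffer_bottle: bottle 64 mm across, 120 mm high, origin under its centre; leave alone
Not all that is in view belongs to the job. What is shaped like the done3 but red is not meant.

How it is judged:
By the outcome, as a careful person would: the job done as asked, in the order asked, and still so for the second after the job is handed in, with the robot touching nothing.
Of done1, done2, done3 only 2 to 3 are there at a start; the rules pass over those that are not, and their reading is None.
Of new1, new2, new3 only 2 to 3 are there at a start; the rules pass over those that are not, and their reading is None.
At some moment in a run one of new1, new2, new3, done1, done2, done3 may be knocked a few centimetres aside while the robot is not near it.
Once in a run the grip may slacken for a moment while it holds something.
It also fails if it takes over 210 s, if anything falls off the work surface, if the arm or the gripper's body presses on something with over 40 N, if the wrist force passes 120 N, or if a joint passes its speed limit or range.

## Working session

There is one attempt and no reset: what is moved stays moved. The work goes in short steps, Python scripts to look and compute and a tool call to move; the robot and the scene stay as the last step left them, time stands still between calls to the robot, and variables do not carry over. Pictures are saved under pics/ and viewed, at most 14 in all, crops included, and the job is handed in when it is done.

Besides the shell and the picture viewer there is one more tool, called after "Emit:" by a JSON object that holds its "op" and its "data", one argument or row to a line. apply_moves: Moves the arm, as the interface text tells. Its arguments: {"type":"object","properties":{"targets":{"type":"array","items":{"type":"array"}}},"required":["targets"]}

```bash
mkdir -p pics; ls; python3 - <<'E'
from station import arm
import cv2
for n in("scene","side","wrist"):
    m=arm.camera_model(n); print(n,m)
    cv2.imwrite(f"pics/{n}0.png",arm.grab_frame(n)[:,:,::-1])
print(arm.read_state(),arm.pinch_z)
E
```

```text
pics
scene {'camera_matrix': array([[507.01620047,   0.        , 283.68818017],
       [  0.        , 507.01620047, 205.64087742],
       [  0.        ,   0.        ,   1.        ]]), 'k1': 0.008895172102340355, 'pose': array([[ 0.22939993, -0.80894119,  0.54128534,  1.22374274],
       [ 0.97333076,  0.1896809 , -0.12902864, -0.08712687],
       [ 0.00170509,  0.55644883,  0.83088013,  1.10282749],
       [ 0.        ,  0.        ,  0.        ,  1.        ]])}
side {'camera_matrix': array([[420.40343607,   0.        , 278.96610786],
       [  0.        , 420.40343607, 207.25606053],
       [  0.        ,   0.        ,   1.        ]]), 'k1': -0.09783110639602728, 'pose': array([[-0.72440881,  0.35402338, -0.59152289, -0.13646138],
       [-0.6893321 , -0.36292365,  0.626983  ,  0.77716385],
       [ 0.007289  ,  0.86194772,  0.50694476,  0.64823861],
       [ 0.        ,  0.        ,  0.        ,  1.        ]])}
wrist {'camera_matrix': array([[375.72128236,   0.        , 272.26464743],
       [  0.        , 375.72128236, 212.4296279 ],
       [  0.        ,   0.        ,   1.        
[... 290 characters left out ...]
': 0.15, 'joints': array([ 1.02429737,  0.59998027, -0.00256146,  1.59996056,  0.00179655,
        0.94290508, -0.07977996]), 'qd': array([-0.00019182, -0.00322495,  0.00031036,  0.00025377, -0.00023591,
        0.00067122,  0.00217642]), 'joint_torque': array([ 3.19486062e-03, -7.76995611e+01,  1.56643286e+00, -2.58236521e+01,
        1.24823870e-02,  6.82644153e-03, -2.86539603e-05]), 'eef_pos': array([ 0.32804958, -0.64612353,  0.2305818 ]), 'tool_rot': array([-3.05412903e+00, -7.31053714e-01,  6.17469775e-04]), 'wrist_force': array([-0.18850656,  0.21286702,  0.24853503]), 'ft_torque': array([-0.05499379, -0.01294126, -0.04673951]), 'grip_force': 0.0, 'width': 0.08566397249546645} 0.0187
```

View pics/scene0.png

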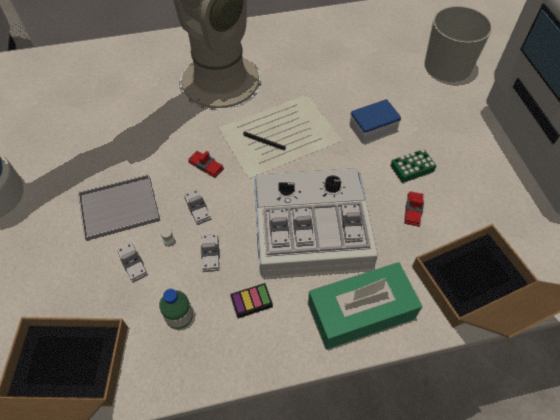

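View pics/side0.png

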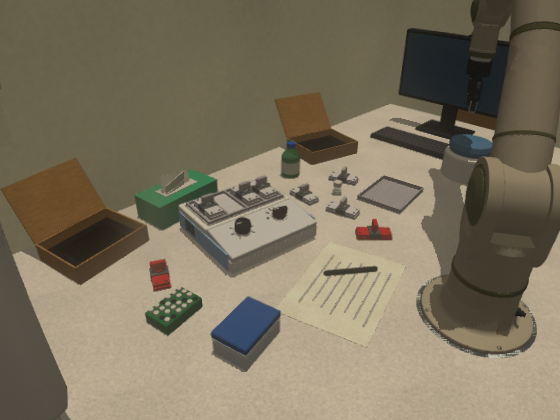

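The scene shows the heater at about (315,222), with three done chambers: lane 1 at (352,222), lane 3 at (303,227) and lane 4 at (279,228). Lane 2 is empty. There are three new chambers, at (198,207), (209,252) and (131,262). The tray is at (119,206), the vial at (168,237), and the dial and selector at (333,184) and (288,188). Next I'll enlarge those areas to measure them.

```bash
cat > h.py <<'E'
import numpy as np, cv2
from station import arm
def ray(n,u,v,m=None):
    m=m or arm.camera_model(n);K=m["camera_matrix"]
    d=np.array([(u-K[0,2])/K[0,0],(v-K[1,2])/K[1,1]]);s=d.copy()
    for _ in range(10): s=d/(1+m["k1"]*(s@s))
    P=m["pose"]; return P[:3,3],P[:3,:3]@np.array([s[0],-s[1],-1])
def pix(n,u,v,z,m=None):
    o,d=ray(n,u,v,m); return o+d*(z-o[2])/d[2]
def proj(n,p,m=None):
    m=m or arm.camera_model(n);K=m["camera_matrix"];P=m["pose"]
    c=P[:3,:3].T@(np.asarray(p,float)-P[:3,3]); s=np.array([c[0],-c[1]])/-c[2]
    s=s*(1+m["k1"]*(s@s)); return K[0,0]*s[0]+K[0,2],K[1,1]*s[1]+K[1,2]
def crop(img,x0,y0,x1,y1,k,name):
    c=cv2.resize(img[y0:y1,x0:x1],None,fx=k,fy=k,interpolation=cv2.INTER_CUBIC)
    for x in range(-(-x0//20)*20,x1,20):
        cv2.line(c,((x-x0)*k,0),((x-x0)*k,6),(0,0,255),1);cv2.putText(c,str(x),((x-x0)*k+1,16),0,.35,(0,0,255),1)
    for y in range(-(-y0//20)*20,y1,20):
        cv2.line(c,(0,(y-y0)*k),(6,(y-y0)*k),(0,0,255),1);cv2.putText(c,str(y),(8,(y-y0)*k+4),0,.35,(0,0,255),1)
    cv2.imwrite("pics/"+name,c)
E
python3 - <<'E'
from h import *
i=cv2.imread("pics/scene0.png")
crop(i,70,160,270,300,4,"c1.png"); crop(i,245,160,385,280,5,"c2.png")
E
```

```text
(no output)
```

View pics/c1.png

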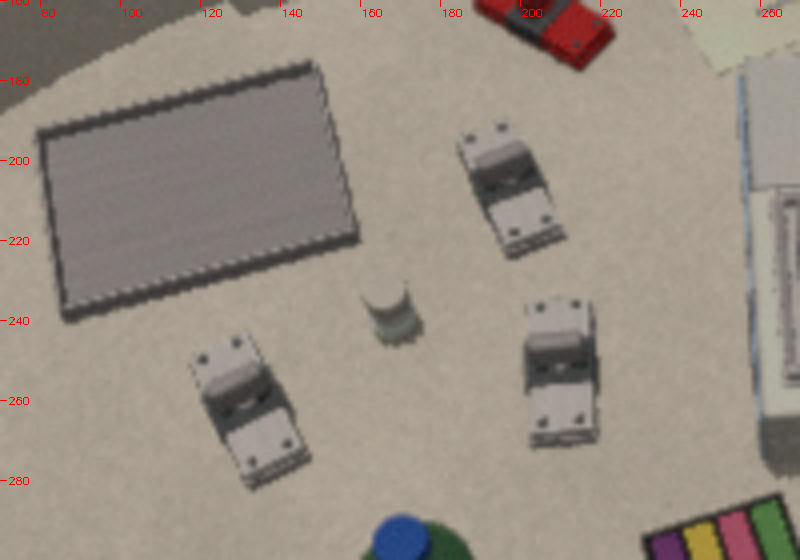

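View pics/c2.png

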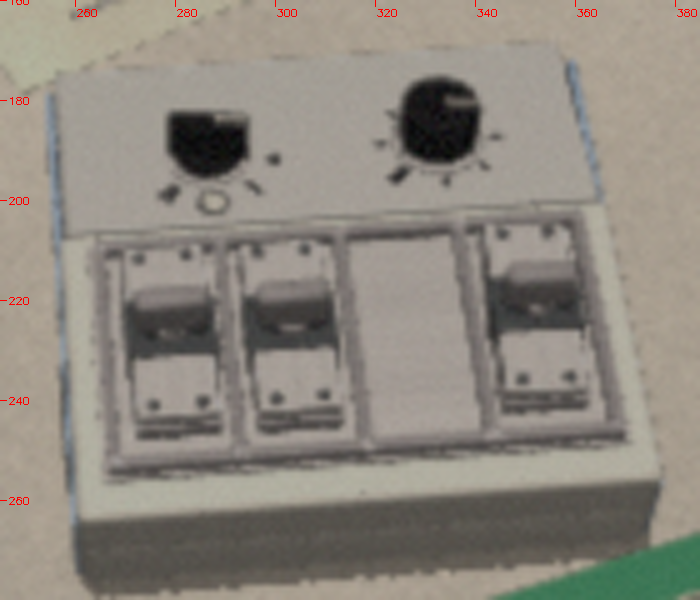

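```bash
cat > m.py <<'E'
from h import *
def C(pts,k,x0,y0,z): return np.array([pix("scene",x0+u/k,y0+v/k,z) for u,v in pts])
np.set_printoptions(precision=4,suppress=True)
f=C([(92,237),(580,212),(627,437),(112,470)],5,245,160,.087)
print("frame",f.mean(0),np.linalg.norm(np.roll(f,-1,0)-f,axis=1))
def yaw(d): return np.degrees(np.arctan2(d[1],d[0]))
print("yaws", yaw(f[2]-f[1]),yaw(f[3]-f[0]),yaw(f[1]-f[0])-90,yaw(f[2]-f[3])-90)
t=C([(38,132),(315,63),(360,236),(63,318)],4,70,160,.016); t[2:]=C([(360,236),(63,318)],4,70,160,0)
print("tray",t.mean(0),np.linalg.norm(np.roll(t,-1,0)[:,:2]-t[:,:2],axis=1),yaw(t[2]-t[1]),yaw(t[1]-t[0])-90,yaw(t[2]-t[3])-90)
for n,h,k,x0,y0,z in [("nA",[(475,139),(502,128),(514,232),(547,219)],4,70,160,.021),("nB",[(541,307),(576,303),(542,422),(579,418)],4,70,160,.021),("nC",[(203,358),(238,342),(251,461),(288,443)],4,70,160,.021),
 ("d4",[(138,259),(186,254),(153,404),(203,401)],5,245,160,.101),("d3",[(258,251),(304,249),(277,397),(323,393)],5,245,160,.101),("d1",[(502,234),(547,231),(522,378),(570,376)],5,245,160,.101)]:
    p=C(h,k,x0,y0,z); a=p[:2].mean(0);b=p[2:].mean(0)
    print(n,p.mean(0),"len",np.linalg.norm(b-a),"w",np.linalg.norm(p[0]-p[1]),np.linalg.norm(p[2]-p[3]),"yaw",yaw(b-a),"r",np.hypot(*p.mean(0)[:2]))
for n,u,v,z in [("dial",438,110,.09),("sel",208,140,.09),("vialtop",0,0,.045)]: print(n,pix("scene",245+u/5,160+v/5,z))
m=arm.camera_model("wrist"); s=arm.read_state(); from scipy.spatial.transform import Rotation as R
Rt=R.from_rotvec(s["tool_rot"]).as_matrix(); print("tool",Rt, "cam in tool",Rt.T@(m["pose"][:3,3]-s["eef_pos"]),Rt.T@m["pose"][:3,:3])
E
python3 m.py
```

```text
frame [0.6381 0.1297 0.087 ] [0.2365 0.1248 0.2357 0.1273]
yaws -8.240573792674168 -7.904121563609835 -9.67183057671491 -9.050733322834105
tray [ 0.4146 -0.3335  0.008 ] [0.1816 0.1345 0.1872 0.1368] 5.89815265179239 4.985614813463684 5.6817463685734
nA [ 0.4655 -0.1346  0.021 ] len 0.07874018242477376 w 0.01888438402129815 0.02225820523929587 yaw 12.081746917664223 r 0.48452543100120715
nB [ 0.6051 -0.1232  0.021 ] len 0.07950422969664533 w 0.021532111729761643 0.02194868612635974 yaw -7.7511595804061955 r 0.6175300707775903
nC [ 0.5881 -0.3103  0.021 ] len 0.07965172115724149 w 0.022245413937934035 0.02305316858587769 yaw 17.48648991719799 r 0.664994705013441
d4 [0.6228 0.045  0.101 ] len 0.07967511931859748 w 0.022817854191890717 0.022783193997504083 yaw -7.62982950657264 r 0.624462750379701
d3 [0.6319 0.1003 0.101 ] len 0.07935956223915203 w 0.021808220077294348 0.021113214516311336 yaw -8.101495363652138 r 0.6398197441315676
d1 [0.6485 0.2139 0.101 ] len 0.07960282572945643 w 0.021575193338290714 0.02207584241583827 yaw -10.341582501425824 r 0.6829080421730297
dial [0.5229 0.2045 0.09  ]
sel [0.5147 0.0891 0.09  ]
vialtop [0.3682 0.0102 0.045 ]
tool [[ 0.8916  0.4528 -0.0007]
 [ 0.4528 -0.8916  0.0011]
 [-0.0001 -0.0012 -1.    ]] cam in tool [ 0.0829  0.     -0.1425] [[ 0.0005  0.9448  0.3278]
 [ 1.     -0.0007  0.0006]
 [ 0.0008  0.3278 -0.9448]]
```

Measured sizes agree: lane pitch is about 57 mm and heater yaw about -8.7°. I'll move above the heater, look once from close by, and then start.

Emit:
{"op": "apply_moves", "data": {
  "targets": [
    [[0,0,0.1],[30,55,20],1],
    [[0,0,0.2],[60,110,40],1],
    [[0,0,0.3],[90,165,60],1],
    [[0,0,0.4],[120,220,80],1],
    [[0,0,0.5],[150,275,95],1],
    [[0,0,0.6],[180,330,110],1],
    [[0,0,0.7],[210,385,120],1],
    [[0,0,0.8],[240,440,120],1],
    [[0,0,0.9],[270,495,120],1],
    [[0,0,0.95],[285,550,120],1]
  ]
}}

```text
t: 1.4
eef_pos: [0.6103, -0.1063, 0.3511]
tool_rot: [2.381, 2.05, 0.0]
wrist_force: [-0.4, -0.7, 0.4]
width: 0.0854
grip_force: 0.0
```

Emit:
{"op": "apply_moves", "data": {
  "targets": [
    [[0,0,0],[0,60,0],1],
    [[0,0,0],[0,120,0],1],
    [[0,0,0],[0,180,0],1],
    [[0,0,0],[0,216,0],1],
    [[0,0,0],[0,216,0],1],
    [[0,0,0],[0,216,0],1],
    [[0,0,0],[0,216,0],1],
    [[0,0,0],[0,216,0],1],
    [[0,0,0],[0,216,0],1],
    [[0,0,0],[0,216,0],1]
  ]
}}

```text
t: 2.65
eef_pos: [0.6094, 0.1079, 0.3513]
tool_rot: [2.383, 2.047, -0.0]
wrist_force: [-0.4, 1.2, 0.4]
width: 0.0856
grip_force: 0.0
```

```bash
python3 - <<'E'
from h import *
import pickle
m=arm.camera_model("wrist"); i=arm.grab_frame("wrist")[:,:,::-1]
pickle.dump((m,i),open("w1.pkl","wb")); i=cv2.resize(i.copy(),None,fx=1,fy=1)
crop(np.ascontiguousarray(i),0,20,560,420,1,"w1.png")
big=cv2.resize(i,(784,588),interpolation=cv2.INTER_CUBIC); cv2.imwrite("pics/w1b.png",big)
s=arm.read_state();print(s["t"],s["eef_pos"],s["tool_rot"],s["joints"])
E
```

```text
2.7 [0.60942819 0.10800591 0.35124815] [ 2.38284975e+00  2.04730084e+00 -7.89195040e-05] [ 0.01462968  0.38589394 -0.4011458   1.69069351  0.16583372  1.09865028
 -0.58696223]
```

View pics/w1b.png

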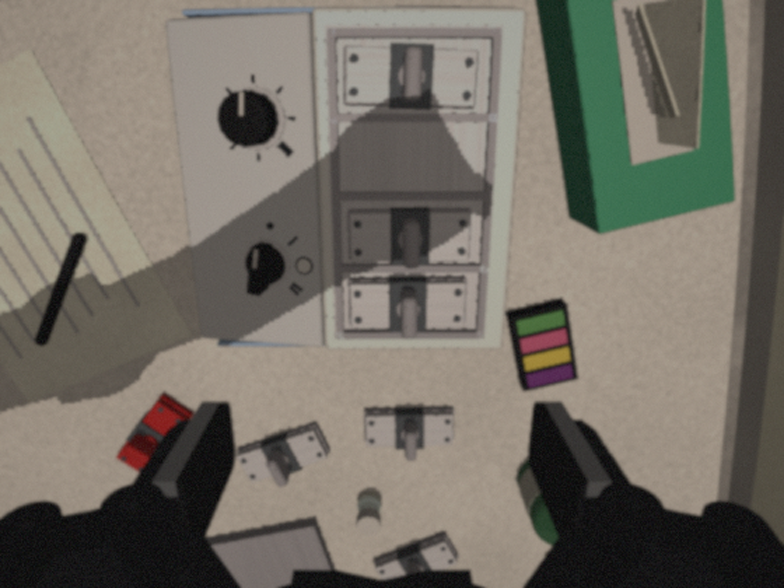

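```bash
cat > m2.py <<'E'
from h import *
import pickle
np.set_printoptions(precision=4,suppress=True)
m,_=pickle.load(open("w1.pkl","rb"))
C=lambda pts,z: np.array([pix("wrist",u/1.4,v/1.4,z,m) for u,v in pts])
yaw=lambda d: np.degrees(np.arctan2(d[1],d[0]))
f=C([(328,30),(500,28),(490,345),(330,347)],.087); print("frame",f.mean(0),np.linalg.norm(np.roll(f,-1,0)-f,axis=1),yaw(f[0]-f[3])-90,yaw(f[1]-f[2])-90,yaw(f[1]-f[0]),yaw(f[2]-f[3]))
for n,h,z in [("d1",[(354,52),(470,62),(354,92),(465,97)],.101),("d3",[(355,217),(467,217),(355,255),(466,254)],.101),("d4",[(357,290),(462,290),(358,324),(463,324)],.101),("nB",[(373,414),(448,414),(374,428),(448,429)],.021)]:
    p=C(h,z);d=p[[1,3]].mean(0)-p[[0,2]].mean(0); print(n,p.mean(0),np.linalg.norm(d),yaw(d))
E
python3 m2.py
```

```text
frame [0.6347 0.1255 0.087 ] [0.1214 0.244  0.1355 0.244 ] -10.016415224919584 -6.688415983007502 -7.83565904811799 -7.881192993100411
d1 [0.645  0.2146 0.101 ] 0.079244550829897 -12.03690647970004
d3 [0.6298 0.1019 0.101 ] 0.08481856087132603 -8.3266721085268
d4 [0.6215 0.0448 0.101 ] 0.08358780908438113 -8.639447826410075
nB [ 0.6058 -0.1103  0.021 ] 0.07747793819026648 -9.172905568314205
```

Emit:
{"op": "apply_moves", "data": {
  "targets": [
    [[0,0,0],[8,-40,-40],1],
    [[0,0,0],[13,-63,-95],1],
    [[0,0,0],[13,-63,-155],1],
    [[0,0,0],[13,-63,-210],0.6],
    [[0,0,0],[13,-63,-240],0.3],
    [[0,0,0],[13,-63,-247],0],
    [[0,0,0],[13,-63,-247],-1],
    [[0,0,0],[13,-63,-247],-1],
    [[0,0,0],[13,-63,-247],-1],
    [[0,0,0],[13,-63,-247],-1]
  ]
}}

```text
t: 3.95
eef_pos: [0.6234, 0.0453, 0.1059]
tool_rot: [2.382, 2.046, 0.003]
wrist_force: [0.1, -0.1, 7.2]
width: 0.0108
grip_force: 61.6
```

Emit:
{"op": "apply_moves", "data": {
  "targets": [
    [[0,0,0],[0,0,30],-1],
    [[0,0,0],[0,0,90],-1],
    [[0,0,0.05],[-30,-45,130],-1],
    [[0,0,0.1],[-60,-90,130],-1],
    [[0,0,0.15],[-90,-135,130],-1],
    [[0,0,0.2],[-120,-180,120],-1],
    [[0,0,0.248],[-150,-225,110],-1],
    [[0,0,0.248],[-185,-275,100],-1],
    [[0,0,0.248],[-214,-321,90],-1],
    [[0,0,0.248],[-214,-321,90],-1]
  ]
}}

```text
t: 5.2
eef_pos: [0.4048, -0.2795, 0.1938]
tool_rot: [-2.119, -2.317, 0.004]
wrist_force: [-0.2, 2.1, -0.9]
width: 0.0103
grip_force: 60.4
```

```bash
python3 - <<'E'
from h import *
import pickle
m=arm.camera_model("wrist"); i=arm.grab_frame("wrist")[:,:,::-1]
pickle.dump(m,open("w2.pkl","wb"))
j=arm.grab_frame("scene")[:,:,::-1]
cv2.imwrite("pics/w2.png",np.hstack([cv2.resize(i,(400,300),interpolation=cv2.INTER_AREA),cv2.resize(j[130:310,60:300],(400,300),interpolation=cv2.INTER_CUBIC)]))
s=arm.read_state();print(s["t"],s["eef_pos"],s["joints"],s["width"])
E
```

```text
5.3 [ 0.40820378 -0.27617431  0.19454892] [ 0.79164671  0.40317251 -0.41669058  2.14135416  0.26719818  0.64513275
  0.28503739] 0.010980692466388095
```

View pics/w2.png

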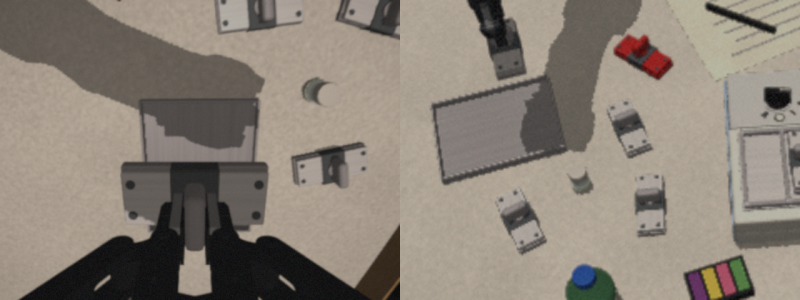

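```bash
python3 - <<'E'
from h import *
import pickle
m=pickle.load(open("w2.pkl","rb"))
a,b=[pix("wrist",u*1.4,v*1.4,.016,m) for u,v in[(140.5,99.5),(257,99.5)]]
d=b-a;y=np.arctan2(d[1],d[0]);print(a,b,np.linalg.norm(d),np.degrees(y)); c=(a+b)/2+.093*np.array([np.sin(y),-np.cos(y),0]);print(c)
E
```

```text
[ 0.3352903  -0.24690098  0.016     ] [ 0.47312229 -0.23435043  0.016     ] 0.13840221701922845 5.202825602671872
[ 0.41263969 -0.33324254  0.016     ]
```

Emit:
{"op": "apply_moves", "data": {
  "targets": [
    [[0,0,0],[0,0,-55],-1],
    [[0,0,0],[0,0,-110],-1],
    [[0,0,0],[0,0,-150],-1],
    [[0,0,0],[0,0,-163],-1],
    [[0,0,0],[0,0,-164],-1],
    [[0,0,0],[0,0,-164],0.2],
    [[0,0,0],[0,0,-164],0.2],
    [[0,0,0],[0,0,-164],0.2],
    [[0,0,0],[0,0,-110],0.2],
    [[0,0,0],[0,0,-50],0.2]
  ]
}}

```text
t: 6.55
eef_pos: [0.4079, -0.2756, 0.1453]
tool_rot: [-2.11, -2.325, 0.001]
wrist_force: [0.6, -0.6, -0.3]
width: 0.0514
grip_force: 0.0
```

Emit:
{"op": "apply_moves", "data": {
  "targets": [
    [[0,0,0],[10,15,50],0.3],
    [[0,0,-0.05],[40,65,60],0.3],
    [[0,0,-0.1],[70,117,60],0.3],
    [[0,0,-0.15],[100,169,60],0.3],
    [[0,0,-0.2],[130,220,60],0.3],
    [[0,0,-0.245],[160,271,60],0.3],
    [[0,0,-0.245],[190,322,60],0.3],
    [[0,0,-0.245],[213,361,55],0.3],
    [[0,0,-0.245],[223,377,50],0.3],
    [[0,0,-0.245],[223,377,50],0.3]
  ]
}}

```text
t: 7.8
eef_pos: [0.6311, 0.1015, 0.1938]
tool_rot: [-2.378, -2.052, 0.001]
wrist_force: [-0.3, -1.2, -0.3]
width: 0.0553
grip_force: 0.0
```

Emit:
{"op": "apply_moves", "data": {
  "targets": [
    [[0,0,0],[0,0,-40],0.3],
    [[0,0,0],[0,0,-75],0.3],
    [[0,0,0],[0,0,-88],0.3],
    [[0,0,0],[0,0,-88],-1],
    [[0,0,0],[0,0,-88],-1],
    [[0,0,0],[0,0,-88],-1],
    [[0,0,0],[0,0,-88],-1],
    [[0,0,0],[0,0,-50],-1],
    [[0,0,0],[0,0,0],-1],
    [[0,0,0],[0,0,40],-1]
  ]
}}

```text
t: 9.05
eef_pos: [0.6315, 0.1013, 0.2366]
tool_rot: [2.379, 2.051, 0.002]
wrist_force: [-0.1, -0.4, -2.1]
width: 0.0106
grip_force: 59.2
```

Emit:
{"op": "apply_moves", "data": {
  "targets": [
    [[0,0,0.05],[-25,-50,0],-1],
    [[0,0,0.1],[-50,-100,0],-1],
    [[0,0,0.15],[-75,-150,0],-1],
    [[0,0,0.2],[-100,-200,0],-1],
    [[0,0,0.245],[-125,-250,0],-1],
    [[0,0,0.245],[-150,-300,-20],-1],
    [[0,0,0.245],[-175,-350,-40],-1],
    [[0,0,0.245],[-200,-400,-60],-1],
    [[0,0,0.245],[-218,-434,-80],-1],
    [[0,0,0.245],[-218,-434,-80],-1]
  ]
}}

```text
t: 10.3
eef_pos: [0.4105, -0.3354, 0.1531]
tool_rot: [-2.116, -2.319, 0.003]
wrist_force: [0.8, 0.9, -2.1]
width: 0.0105
grip_force: 59.2
```

Emit:
{"op": "apply_moves", "data": {
  "targets": [
    [[0,0,0],[0,0,-50],-1],
    [[0,0,0],[0,0,-100],-1],
    [[0,0,0],[0,0,-123],-1],
    [[0,0,0],[0,0,-124],-1],
    [[0,0,0],[0,0,-124],-1],
    [[0,0,0],[0,0,-124],0.2],
    [[0,0,0],[0,0,-124],0.2],
    [[0,0,0],[0,0,-124],0.2],
    [[0,0,0],[0,0,-70],0.2],
    [[0,0,0],[0,0,-10],0.2]
  ]
}}

```text
t: 11.55
eef_pos: [0.4129, -0.3324, 0.145]
tool_rot: [-2.109, -2.325, 0.0]
wrist_force: [-0.1, -2.0, -0.3]
width: 0.0513
grip_force: 0.0
```

Emit:
{"op": "apply_moves", "data": {
  "targets": [
    [[0,0,0],[15,30,45],0.3],
    [[0,0,-0.05],[38,88,60],0.3],
    [[0,0,-0.1],[62,146,60],0.3],
    [[0,0,-0.15],[86,203,60],0.3],
    [[0,0,-0.2],[110,260,60],0.3],
    [[0,0,-0.25],[134,317,60],0.3],
    [[0,0,-0.286],[158,374,60],0.3],
    [[0,0,-0.286],[182,431,60],0.3],
    [[0,0,-0.286],[206,488,60],0.3],
    [[0,0,-0.286],[233,547,50],0.3]
  ]
}}

```text
t: 12.8
eef_pos: [0.646, 0.2133, 0.1954]
tool_rot: [2.421, 2.001, 0.002]
wrist_force: [0.9, 0.7, 0.1]
width: 0.0553
grip_force: 0.0
```

```bash
python3 - <<'E'
from h import *
import pickle
m=arm.camera_model("wrist"); i=arm.grab_frame("wrist")[:,:,::-1]
pickle.dump(m,open("w3.pkl","wb"))
j=arm.grab_frame("scene")[:,:,::-1]
cv2.imwrite("pics/w3.png",np.hstack([cv2.resize(i,(400,300),interpolation=cv2.INTER_AREA),cv2.resize(j[130:310,60:300],(400,300),interpolation=cv2.INTER_CUBIC)]))
s=arm.read_state();print(s["t"],s["eef_pos"],s["joints"],s["width"])
for z in(.101,.128): print([v*400/560 for v in proj("wrist",[.6465,.214,z],m)])
E
```

```text
12.9 [0.64535362 0.21987533 0.19385491] [-0.1720425   0.60882564 -0.37321598  1.72441929  0.27342905  0.85778835
 -0.84524984] 0.05570595351074749
[np.float64(196.20741769340952), np.float64(152.54731724812655)]
[np.float64(196.42764598411594), np.float64(163.13656721187726)]
```

View pics/w3.png

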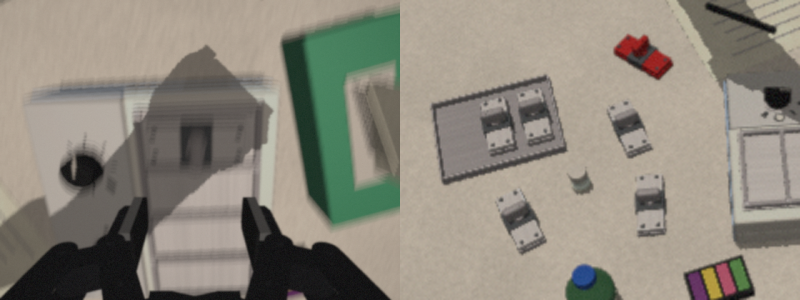

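Two done chambers lie properly in the tray, and the new chambers haven't moved. d1 is under the gripper, so I'll grasp it.

Emit:
{"op": "apply_moves", "data": {
  "targets": [
    [[0,0,0],[0,0,-30],0.3],
    [[0,0,0],[0,0,-75],0.3],
    [[0,0,0],[0,0,-88],0.3],
    [[0,0,0],[0,0,-88],-1],
    [[0,0,0],[0,0,-88],-1],
    [[0,0,0],[0,0,-88],-1],
    [[0,0,0],[0,0,-88],-1],
    [[0,0,0],[0,0,-50],-1],
    [[0,0,0],[0,0,0],-1],
    [[0,0,0],[0,0,40],-1]
  ]
}}

```text
t: 14.15
eef_pos: [0.6451, 0.2113, 0.2371]
tool_rot: [2.421, 2.002, 0.002]
wrist_force: [0.8, 0.4, -3.2]
width: 0.0107
grip_force: 59.1
```

Emit:
{"op": "apply_moves", "data": {
  "targets": [
    [[0,0,0.05],[-20,-52,0],-1],
    [[0,0,0.1],[-40,-105,0],-1],
    [[0,0,0.15],[-60,-158,0],-1],
    [[0,0,0.2],[-80,-211,0],-1],
    [[0,0,0.25],[-100,-264,0],-1],
    [[0,0,0.286],[-120,-317,0],-1],
    [[0,0,0.286],[-140,-370,-10],-1],
    [[0,0,0.286],[-160,-423,-20],-1],
    [[0,0,0.286],[-180,-476,-30],-1],
    [[0,0,0.286],[-200,-530,-40],-1]
  ]
}}

```text
t: 15.4
eef_pos: [0.4443, -0.3203, 0.1951]
tool_rot: [2.11, 2.326, -0.0]
wrist_force: [1.0, -0.4, -3.2]
width: 0.0105
grip_force: 59.0
```

Emit:
{"op": "apply_moves", "data": {
  "targets": [
    [[0,0,0],[-15,-40,-10],-1],
    [[0,0,0],[-27,-73,-20],-1],
    [[0,0,0],[-27,-73,-40],-1],
    [[0,0,0],[-27,-73,-90],-1],
    [[0,0,0],[-27,-73,-130],-1],
    [[0,0,0],[-27,-73,-145],-1],
    [[0,0,0],[-27,-73,-145],-1],
    [[0,0,0],[-27,-73,-145],-1],
    [[0,0,0],[-27,-73,-145],-1],
    [[0,0,0],[-27,-73,-145],-1]
  ]
}}

```text
t: 16.65
eef_pos: [0.4184, -0.3921, 0.0506]
tool_rot: [2.111, 2.325, -0.0]
wrist_force: [0.1, -0.4, -3.3]
width: 0.0108
grip_force: 58.9
```

Emit:
{"op": "apply_moves", "data": {
  "targets": [
    [[0,0,0],[0,0,-15],-1],
    [[0,0,0],[0,0,-21],-1],
    [[0,0,0],[0,0,-21],-1],
    [[0,0,0],[0,0,-21],0.3],
    [[0,0,0],[0,0,-21],0.3],
    [[0,0,0],[0,0,-21],0.3],
    [[0,0,0],[0,0,40],0.3],
    [[0,0,0.1],[30,14,100],0.3],
    [[0,0,0.2],[85,40,150],0.3],
    [[0,0,0.21],[140,66,170],0.3]
  ]
}}

```text
t: 17.9
eef_pos: [0.5406, -0.335, 0.2129]
tool_rot: [1.856, 2.533, -0.0]
wrist_force: [0.8, -0.4, -0.4]
width: 0.0554
grip_force: 0.0
```

Emit:
{"op": "apply_moves", "data": {
  "targets": [
    [[0,0,0],[30,15,0],0.3],
    [[0,0,0],[30,15,0],0.3],
    [[0,0,0],[30,15,0],0.3],
    [[0,0,0],[30,15,0],0.3],
    [[0,0,0],[30,15,0],0.3],
    [[0,0,0],[30,15,0],0.3],
    [[0,0,0],[30,15,0],0.3],
    [[0,0,0],[30,15,0],0.3],
    [[0,0,0],[30,15,0],0.3],
    [[0,0,0],[30,15,0],0.3]
  ]
}}

```text
t: 19.15
eef_pos: [0.5698, -0.3193, 0.2107]
tool_rot: [-1.856, -2.535, 0.0]
wrist_force: [-0.3, 0.8, 0.5]
width: 0.0555
grip_force: 0.0
```

```bash
python3 - <<'E'
from h import *
import pickle
m=arm.camera_model("wrist"); i=arm.grab_frame("wrist")[:,:,::-1]
pickle.dump(m,open("w4.pkl","wb"))
j=arm.grab_frame("scene")[:,:,::-1]
cv2.imwrite("pics/w4.png",np.hstack([cv2.resize(i,(400,300),interpolation=cv2.INTER_AREA),cv2.resize(j[150:270,60:220],(400,300),interpolation=cv2.INTER_CUBIC)]))
s=arm.read_state();print(s["t"],s["eef_pos"],s["tool_rot"],s["width"])
for p in([.5881,-.3103],[.4655,-.1346],[.6051,-.1232]):
  for z in(.021,): print([v*400/560 for v in proj("wrist",[*p,z],m)])
E
```

```text
19.25 [ 0.56983858 -0.31930445  0.21074207] [1.85560290e+00 2.53496207e+00 1.63510431e-05] 0.05574804886670106
[np.float64(211.6454907890413), np.float64(126.70240433035072)]
[np.float64(155.0306585417029), np.float64(-60.49703050405333)]
[np.float64(281.0640519852515), np.float64(-27.039698640942557)]
```

View pics/w4.png

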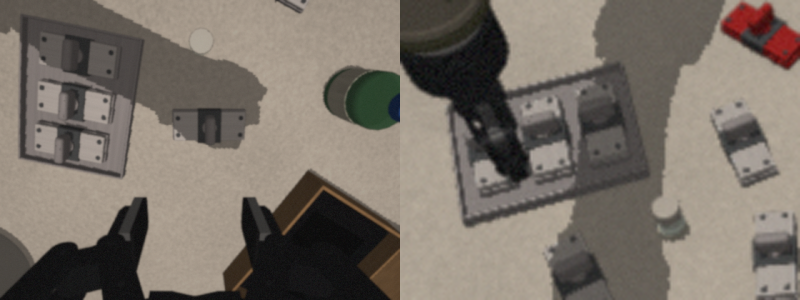

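All three done chambers lie in the tray, side by side and flat. nC is where I measured it.

Emit:
{"op": "apply_moves", "data": {
  "targets": [
    [[0,0,0],[15,8,-40],0.3],
    [[0,0,0],[18,9,-100],0.3],
    [[0,0,0],[18,9,-150],0.3],
    [[0,0,0],[18,9,-184],0.3],
    [[0,0,0],[18,9,-184],0.3],
    [[0,0,0],[18,9,-184],-1],
    [[0,0,0],[18,9,-184],-1],
    [[0,0,0],[18,9,-184],-1],
    [[0,0,0],[18,9,-184],-1],
    [[0,0,0],[18,9,-130],-1]
  ]
}}

```text
t: 20.5
eef_pos: [0.5856, -0.3097, 0.0788]
tool_rot: [-1.852, -2.53, 0.002]
wrist_force: [1.0, -1.2, -1.6]
width: 0.0108
grip_force: 59.2
```

Emit:
{"op": "apply_moves", "data": {
  "targets": [
    [[0,0,0],[0,0,55],-1],
    [[0,0,-0.05],[2,20,110],-1],
    [[0,0,-0.11],[8,80,130],-1],
    [[0,0,-0.18],[14,138,130],-1],
    [[0,0,-0.25],[20,196,130],-1],
    [[0,0,-0.32],[26,254,130],-1],
    [[0,0,-0.39],[31,312,125],-1],
    [[0,0,-0.457],[36,352,115],-1],
    [[0,0,-0.457],[36,352,100],-1],
    [[0,0,-0.457],[36,352,90],-1]
  ]
}}

```text
t: 21.75
eef_pos: [0.6233, 0.0409, 0.1702]
tool_rot: [2.381, 2.049, -0.002]
wrist_force: [-1.1, -1.4, -3.0]
width: 0.0109
grip_force: 59.3
```

Emit:
{"op": "apply_moves", "data": {
  "targets": [
    [[0,0,0],[0,0,-20],-1],
    [[0,0,0],[0,0,-35],-1],
    [[0,0,0],[0,0,-35],-1],
    [[0,0,0],[0,0,-35],-1],
    [[0,0,0],[0,0,-35],-1],
    [[0,0,0],[0,0,-35],-1],
    [[0,0,0],[0,0,-35],-1],
    [[0,0,0],[0,0,-35],-1],
    [[0,0,0],[0,0,-35],-1],
    [[0,0,0],[0,0,-35],-1]
  ]
}}

```text
t: 23.0
eef_pos: [0.6238, 0.0417, 0.1357]
tool_rot: [-2.382, -2.049, 0.0]
wrist_force: [-0.4, 0.0, -2.3]
width: 0.0104
grip_force: 59.2
```

```bash
python3 - <<'E'
from h import *
import pickle
m=arm.camera_model("wrist"); i=arm.grab_frame("wrist")[:,:,::-1]
pickle.dump((m,i),open("w5.pkl","wb"))
cv2.imwrite("pics/w5.png",cv2.resize(i,(784,588),interpolation=cv2.INTER_CUBIC))
s=arm.read_state();print(s["t"],s["eef_pos"],s["tool_rot"],s["width"])
E
```

```text
23.05 [0.62383144 0.04165841 0.1357259 ] [ 2.38158194e+00  2.04874774e+00 -1.26039502e-04] 0.010606183375011093
```

View pics/w5.png

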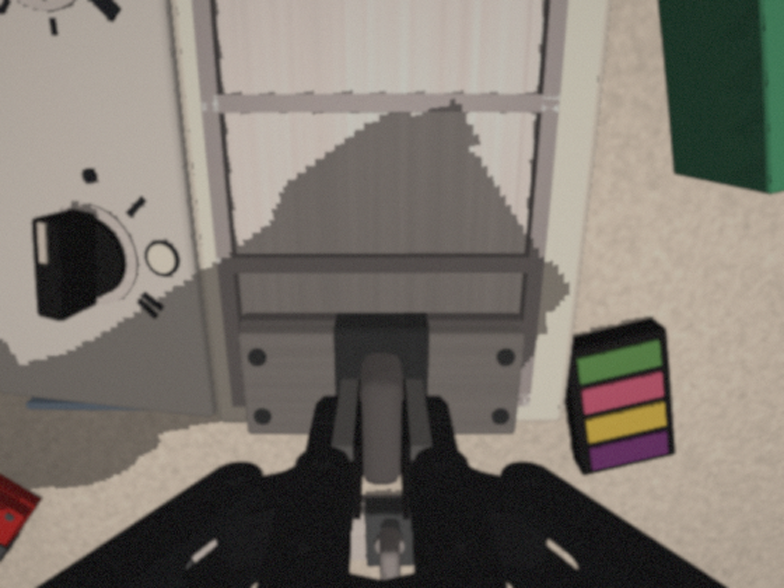

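```bash
python3 - <<'E'
from h import *
import pickle
np.set_printoptions(precision=4,suppress=True)
m,i=pickle.load(open("w5.pkl","rb"))
P=lambda u,v,z: pix("wrist",u/1.4,v/1.4,z,m)
r34=[P(232,264,.087),P(530,264,.087)]; r23=[P(215,102,.087),P(548,102,.087)]
for a,b in(r34,r23): print((a+b)/2,np.linalg.norm(b-a),np.degrees(np.arctan2(*(b-a)[1::-1])))
z=.1357-.026+.021
h=np.array([P(u,v,z) for u,v in[(257,357),(506,357),(262,416),(501,416)]]);print("held",h.mean(0),np.linalg.norm(h[0]-h[1]))
crop(np.ascontiguousarray(i),0,130,180,260,4,"sel.png")
E
```

```text
[0.6269 0.0724 0.087 ] 0.1126712740535536 -8.550206997768257
[0.6357 0.1297 0.087 ] 0.11486397831752851 -8.559873350122283
held [0.6229 0.0443 0.1307] 0.07720457425444745
```

View pics/sel.png

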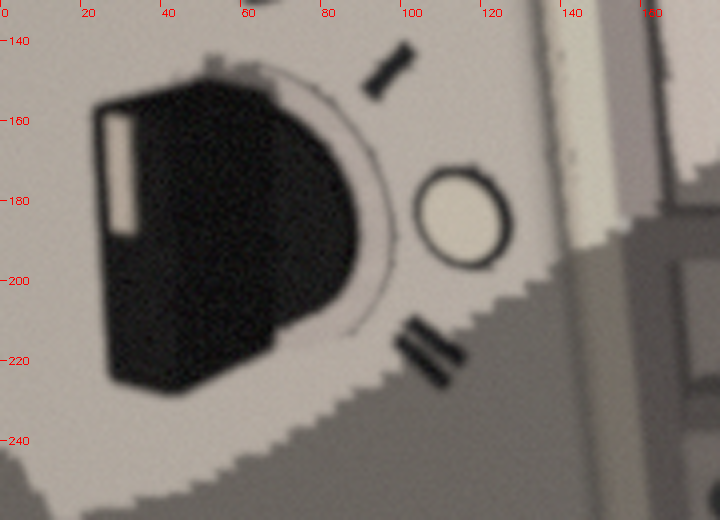

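The lane ribs fix the heater yaw at -8.55°, lane 4 at (0.6226,0.0437), lane 3 at (0.631,0.101) and lane 2 at (0.640,0.158). The held chamber is centred over lane 4. In the crop, the selector's pointer end points at the dot, and the clock circle is at (115,184). I'll lower the chamber.

Emit:
{"op": "apply_moves", "data": {
  "targets": [
    [[0,0,0],[0,0,-15],-1],
    [[0,0,0],[0,0,-28],-1],
    [[0,0,0],[0,0,-29],-1],
    [[0,0,0],[0,0,-29],-1],
    [[0,0,0],[0,0,-29],0.2],
    [[0,0,0],[0,0,-29],0.2],
    [[0,0,0],[0,0,-29],0.2],
    [[0,0,0],[0,0,20],0.2],
    [[0,0,0],[0,0,75],0.3],
    [[0,0,0],[-5,-45,95],0.3]
  ]
}}

```text
t: 24.3
eef_pos: [0.6206, 0.0006, 0.2342]
tool_rot: [2.374, 2.055, 0.009]
wrist_force: [1.2, -0.9, -0.2]
width: 0.0556
grip_force: 0.0
```

Emit:
{"op": "apply_moves", "data": {
  "targets": [
    [[0,0,0],[-5,-50,0],0.3],
    [[0,0,0],[-12,-110,-20],0.3],
    [[0,0,0],[-13,-120,-30],0.3],
    [[0,0,0],[-13,-120,-30],0.3],
    [[0,0,0],[-13,-120,-30],0.3],
    [[0,0,0],[-13,-120,-30],0.3],
    [[0,0,0],[-13,-120,-30],0.3],
    [[0,0,0],[-13,-120,-30],0.3],
    [[0,0,0],[-13,-120,-30],0.3],
    [[0,0,0],[-13,-120,-30],0.3]
  ]
}}

```text
t: 25.55
eef_pos: [0.6058, -0.1233, 0.2008]
tool_rot: [2.382, 2.049, -0.0]
wrist_force: [0.4, 0.9, 0.5]
width: 0.0555
grip_force: 0.0
```

```bash
python3 - <<'E'
from h import *
import pickle
m=arm.camera_model("wrist"); i=arm.grab_frame("wrist")[:,:,::-1]
pickle.dump((m,i),open("w6.pkl","wb"))
j=arm.grab_frame("scene")[:,:,::-1]
cv2.imwrite("pics/w6.png",np.hstack([cv2.resize(i,(400,300),interpolation=cv2.INTER_AREA),cv2.resize(j[160:280,170:330],(400,300),interpolation=cv2.INTER_CUBIC)]))
s=arm.read_state();print(s["t"],s["eef_pos"],s["tool_rot"],s["width"])
for p in([.4655,-.1346],[.6051,-.1232]):
  for z in(.021,): print([v*400/560 for v in proj("wrist",[*p,z],m)])
E
```

```text
25.65 [ 0.6058024  -0.1233647   0.20074012] [ 2.38172452e+00  2.04864307e+00 -1.41188689e-04] 0.055749561922524095
[np.float64(89.1318740343764), np.float64(154.74236296939682)]
[np.float64(195.09497707052725), np.float64(130.39136622756425)]
```

View pics/w6.png

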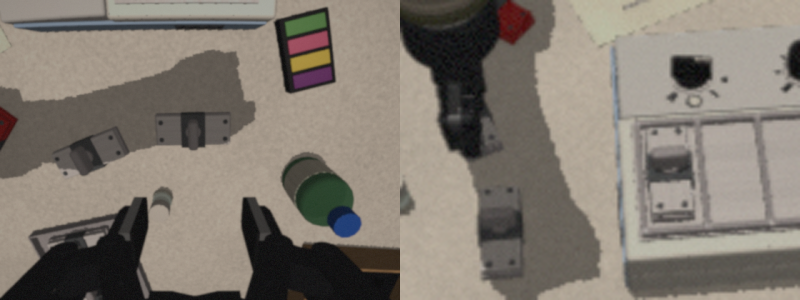

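Lane 4 holds the new chamber, nB is where I measured it, and nA is unmoved. I'll grip nB.

Emit:
{"op": "apply_moves", "data": {
  "targets": [
    [[0,0,0],[-1,1,-50],0.3],
    [[0,0,0],[-1,1,-105],0.3],
    [[0,0,0],[-1,1,-155],0.3],
    [[0,0,0],[-1,1,-175],0.3],
    [[0,0,0],[-1,1,-175],0.3],
    [[0,0,0],[-1,1,-175],-1],
    [[0,0,0],[-1,1,-175],-1],
    [[0,0,0],[-1,1,-175],-1],
    [[0,0,0],[-1,1,-175],-1],
    [[0,0,0],[-1,1,-120],-1]
  ]
}}

```text
t: 26.9
eef_pos: [0.6028, -0.122, 0.079]
tool_rot: [-2.378, -2.046, 0.006]
wrist_force: [0.8, 0.1, -1.6]
width: 0.0107
grip_force: 59.2
```

Emit:
{"op": "apply_moves", "data": {
  "targets": [
    [[0,0,0],[0,0,50],-1],
    [[0,0,0],[1,10,110],-1],
    [[0,0,0],[8,65,125],-1],
    [[0,0,0],[14,120,125],-1],
    [[0,0,0],[20,175,115],-1],
    [[0,0,0],[27,222,95],-1],
    [[0,0,0],[27,222,60],-1],
    [[0,0,0],[27,222,56],-1],
    [[0,0,0],[27,222,56],-1],
    [[0,0,0],[27,222,56],-1]
  ]
}}

```text
t: 28.15
eef_pos: [0.6326, 0.0989, 0.1383]
tool_rot: [2.382, 2.046, 0.002]
wrist_force: [-0.0, 0.6, -1.7]
width: 0.0104
grip_force: 59.2
```

Emit:
{"op": "apply_moves", "data": {
  "targets": [
    [[0,0,0],[0,0,-10],-1],
    [[0,0,0],[0,0,-20],-1],
    [[0,0,0],[0,0,-28],-1],
    [[0,0,0],[0,0,-30],-1],
    [[0,0,0],[0,0,-30],-1],
    [[0,0,0],[0,0,-30],-1],
    [[0,0,0],[0,0,-30],-1],
    [[0,0,0],[0,0,-30],-1],
    [[0,0,0],[0,0,-30],-1],
    [[0,0,0],[0,0,-30],-1]
  ]
}}

```text
t: 29.4
eef_pos: [0.6315, 0.0995, 0.1072]
tool_rot: [2.381, 2.049, -0.001]
wrist_force: [-3.2, -1.8, 9.1]
width: 0.0105
grip_force: 61.5
```

Emit:
{"op": "apply_moves", "data": {
  "targets": [
    [[0,0,0],[0,0,0],0.2],
    [[0,0,0],[0,0,0],0.2],
    [[0,0,0],[0,0,0],0.2],
    [[0,0,0],[0,0,40],0.2],
    [[0,0,0.07],[-15,-20,95],0.3],
    [[0,0,0.15],[-50,-70,110],0.3],
    [[0,0,0.22],[-85,-120,110],0.3],
    [[0,0,0.29],[-120,-170,110],0.3],
    [[0,0,0.359],[-150,-215,110],0.3],
    [[0,0,0.359],[-166,-233,110],0.3]
  ]
}}

```text
t: 30.65
eef_pos: [0.4638, -0.1362, 0.2167]
tool_rot: [-1.981, -2.438, 0.002]
wrist_force: [0.4, 0.3, -0.8]
width: 0.0559
grip_force: 0.0
```

Emit:
{"op": "apply_moves", "data": {
  "targets": [
    [[0,0,0],[0,0,-10],0.3],
    [[0,0,0],[0,0,-10],0.3],
    [[0,0,0],[0,0,-10],0.3],
    [[0,0,0],[0,0,-10],0.3],
    [[0,0,0],[0,0,-10],0.3],
    [[0,0,0],[0,0,-10],0.3],
    [[0,0,0],[0,0,-10],0.3],
    [[0,0,0],[0,0,-10],0.3],
    [[0,0,0],[0,0,-10],0.3],
    [[0,0,0],[0,0,-10],0.3]
  ]
}}

```text
t: 31.9
eef_pos: [0.4658, -0.1333, 0.2068]
tool_rot: [1.978, 2.441, -0.0]
wrist_force: [-0.1, -0.3, 1.5]
width: 0.0553
grip_force: 0.0
```

```bash
python3 - <<'E'
from h import *
import pickle
m=arm.camera_model("wrist"); i=arm.grab_frame("wrist")[:,:,::-1]
j=arm.grab_frame("scene")[:,:,::-1]
pickle.dump((m,i,j),open("w7.pkl","wb"))
cv2.imwrite("pics/w7.png",np.hstack([cv2.resize(i,(400,300),interpolation=cv2.INTER_AREA),cv2.resize(j[160:265,240:380],(400,300),interpolation=cv2.INTER_CUBIC)]))
s=arm.read_state();print(s["t"],s["eef_pos"],s["tool_rot"],s["width"])
print([v*400/560 for v in proj("wrist",[.4655,-.1346,.021],m)])
E
```

```text
32.0 [ 0.46579427 -0.13332039  0.20674499] [ 1.97763583e+00  2.44101576e+00 -6.30854186e-05] 0.055444821133818725
[np.float64(195.35360545915032), np.float64(130.55988900769324)]
```

View pics/w7.png

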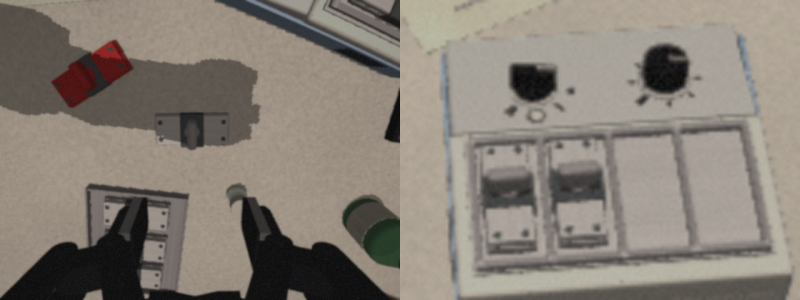

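nA sits about 2 mm off its estimate, and lanes 3 and 4 are seated flat. I'll grip nA.

Emit:
{"op": "apply_moves", "data": {
  "targets": [
    [[0,0,0],[-1,1,-50],0.3],
    [[0,0,0],[-1,1,-105],0.3],
    [[0,0,-0.01],[-1,1,-160],0.3],
    [[0,0,-0.01],[-1,1,-181],0.3],
    [[0,0,-0.01],[-1,1,-181],0.3],
    [[0,0,-0.01],[-1,1,-181],-1],
    [[0,0,-0.01],[-1,1,-181],-1],
    [[0,0,-0.01],[-1,1,-181],-1],
    [[0,0,-0.01],[-1,1,-181],-1],
    [[0,0,-0.01],[-1,1,-125],-1]
  ]
}}

```text
t: 33.25
eef_pos: [0.4636, -0.1318, 0.0804]
tool_rot: [-1.986, -2.429, 0.004]
wrist_force: [1.0, -0.3, -1.5]
width: 0.0109
grip_force: 59.3
```

Emit:
{"op": "apply_moves", "data": {
  "targets": [
    [[0,0,0],[0,0,55],-1],
    [[0,0,-0.03],[5,10,110],-1],
    [[0,0,-0.08],[35,58,125],-1],
    [[0,0,-0.15],[65,107,125],-1],
    [[0,0,-0.21],[95,157,125],-1],
    [[0,0,-0.28],[125,206,125],-1],
    [[0,0,-0.348],[155,256,115],-1],
    [[0,0,-0.348],[175,289,100],-1],
    [[0,0,-0.348],[175,289,60],-1],
    [[0,0,-0.348],[175,289,55],-1]
  ]
}}

```text
t: 34.5
eef_pos: [0.638, 0.1559, 0.1348]
tool_rot: [-2.379, -2.049, 0.007]
wrist_force: [-1.3, -0.2, -1.1]
width: 0.0106
grip_force: 59.2
```

Emit:
{"op": "apply_moves", "data": {
  "targets": [
    [[0,0,0],[0,0,0],-1],
    [[0,0,0],[0,0,0],-1],
    [[0,0,0],[0,0,-10],-1],
    [[0,0,0],[0,0,-20],-1],
    [[0,0,0],[0,0,-28],-1],
    [[0,0,0],[0,0,-30],-1],
    [[0,0,0],[0,0,-30],-1],
    [[0,0,0],[0,0,-30],-1],
    [[0,0,0],[0,0,-30],-1],
    [[0,0,0],[0,0,-30],-1]
  ]
}}

```text
t: 35.75
eef_pos: [0.6397, 0.1566, 0.1071]
tool_rot: [2.38, 2.05, -0.001]
wrist_force: [-3.1, -0.4, 7.7]
width: 0.0107
grip_force: 60.6
```

Emit:
{"op": "apply_moves", "data": {
  "targets": [
    [[0,0,0],[0,0,0],0.2],
    [[0,0,0],[0,0,0],0.2],
    [[0,0,0],[0,0,0],0.2],
    [[0,0,0],[0,0,40],0.2],
    [[0,0,0],[-10,-10,95],1],
    [[0,0,0],[-50,-45,120],1],
    [[0,0,0],[-90,-85,120],1],
    [[0,0,0],[-125,-117,120],1],
    [[0,0,0],[-125,-117,120],1],
    [[0,0,0],[-125,-117,120],1]
  ]
}}

```text
t: 37.0
eef_pos: [0.5156, 0.04, 0.2271]
tool_rot: [2.38, 2.049, 0.002]
wrist_force: [-0.1, 0.2, -0.2]
width: 0.0854
grip_force: 0.0
```

Emit:
{"op": "apply_moves", "data": {
  "targets": [
    [[0,0,0],[0,0,0],1],
    [[0,0,0],[0,0,0],1],
    [[0,0,0],[0,0,0],1],
    [[0,0,0],[0,0,0],1],
    [[0,0,0],[0,0,0],1],
    [[0,0,0],[0,0,0],1],
    [[0,0,0],[0,0,0],1],
    [[0,0,0],[0,0,0],1],
    [[0,0,0],[0,0,0],1],
    [[0,0,0],[0,0,0],1]
  ]
}}

```text
t: 38.25
eef_pos: [0.5148, 0.0397, 0.2267]
tool_rot: [2.381, 2.05, -0.0]
wrist_force: [-0.3, -0.1, 0.1]
width: 0.0854
grip_force: 0.0
```

```bash
python3 - <<'E'
from h import *
import pickle
m=arm.camera_model("wrist"); i=np.ascontiguousarray(arm.grab_frame("wrist")[:,:,::-1])
j=np.ascontiguousarray(arm.grab_frame("scene")[:,:,::-1])
pickle.dump((m,i,j),open("w8.pkl","wb"))
s=arm.read_state();print(s["t"],s["eef_pos"],s["tool_rot"],s["width"],s["joints"])
d=proj("wrist",[.5229,.2045,.09],m);e=proj("wrist",[.5147,.0891,.09],m);print(d,e)
x0=int(min(d[0],e[0]))-70;x0=max(x0,0);y0=max(int(d[1])-60,0)
crop(i,x0,y0,x0+160,min(int(e[1])+60,y0+290),2,"a.png")
a=cv2.imread("pics/a.png")
b=cv2.resize(j[200:260,255:380],(400,192),interpolation=cv2.INTER_CUBIC)
k=2; a=cv2.resize(i[y0:420,x0:x0+200],None,fx=k,fy=k,interpolation=cv2.INTER_CUBIC)[:600]
W=np.zeros((600,800,3),np.uint8); W[:a.shape[0],:400]=a; W[:192,400:]=b; 
k2=cv2.resize(j[165:205,265:345],(400,200),interpolation=cv2.INTER_CUBIC); W[200:400,400:]=k2
cv2.imwrite("pics/w8.png",W);print("offset",x0,y0,a.shape)
E
```

```text
38.35 [0.51483279 0.03967742 0.22673731] [ 2.38055681e+00  2.04994703e+00 -7.66158393e-05] 0.08549858901366746 [ 0.16498409  0.39095049 -0.47089767  2.05665207  0.25665042  0.74954378
 -0.61369957]
(np.float64(249.31787972243677), np.float64(-45.19501144518827)) (np.float64(264.14961257133893), np.float64(132.78274534181656))
offset 179 0 (600, 400, 3)
```

View pics/w8.png

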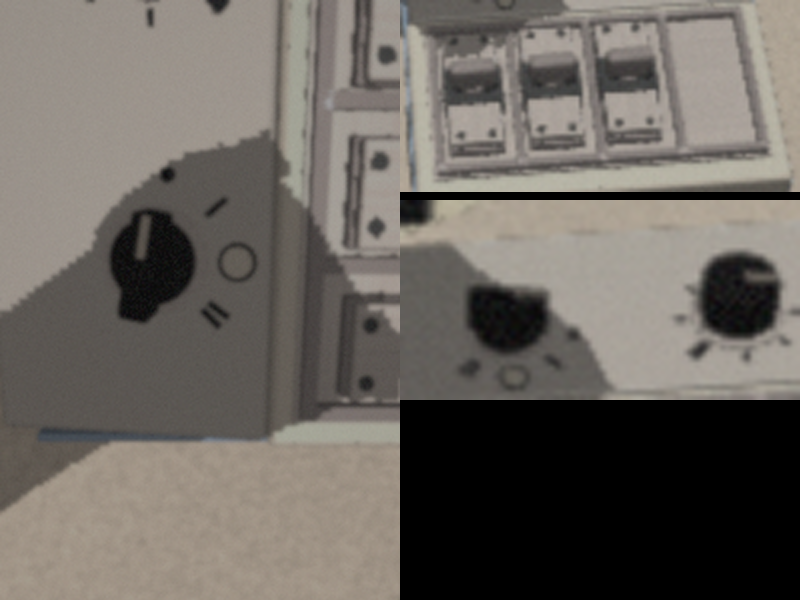

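Lanes 2, 3 and 4 hold the new chambers, seated flat. The selector axis is near (155,258) in the left panel. The clock circle is at (237,262) and the dot at (167,174). I'll triangulate the panel markings from the scene and wrist views.

```bash
cat > m3.py <<'E'
from h import *
import pickle
np.set_printoptions(precision=4,suppress=True)
m1,i1=pickle.load(open("w1.pkl","rb")); m8,i8,_=pickle.load(open("w8.pkl","rb"))
def tri(a,b):
    (o,d),(p,e)=a,b; d=d/np.linalg.norm(d);e=e/np.linalg.norm(e)
    s,t=np.linalg.lstsq(np.c_[d,-e],p-o,rcond=None)[0]; return (o+s*d+p+t*e)/2,np.linalg.norm(o+s*d-p-t*e)
sc=lambda u,v: ray("scene",245+u/5,160+v/5)
psi=np.radians(-8.55);X=np.array([np.cos(psi),np.sin(psi),0]);Y=np.array([-X[1],X[0],0]);c=np.array([.6357,.1297,0])
for n,s,w in[("clock",(213,201),(237,262)),("dot",(273,159),(167,174)),("dbl",(169,193),(215,314)),("single",(254,186),(217,207))]:
    p,g=tri(sc(*s),ray("wrist",179+w[0]/2,w[1]/2,m8)); print(n,p,"gap",g,"heater xy",(p-c)@X,(p-c)@Y)
for n,s,w in[("bold",(398,176),(286,149)),("+x",(446,182),(292,118)),("+x+y",(483,166),(279,93)),("+y",(495,136),(253,79)),("-y",(381,143),(258,157))]:
    p,g=tri(sc(*s),ray("wrist",w[0]/1.4,w[1]/1.4,m1)); print(n,p,"gap",g,(p-c)@X,(p-c)@Y)
# white pointers
for nm,img,box in[("dialw1",i1,(155,60,200,105)),("dial scene",cv2.imread("pics/scene0.png"),(322,172,345,192)),("sel w8",i8,(236,100,275,160))]:
    x0,y0,x1,y1=box; g=cv2.cvtColor(np.ascontiguousarray(img[y0:y1,x0:x1]),cv2.COLOR_BGR2GRAY)
    dark=(g<60).astype(np.uint8); n,l,st,ce=cv2.connectedComponentsWithStats(dark); k=1+np.argmax(st[1:,4])
    hull=np.zeros_like(g); pts=cv2.findNonZero((l==k).astype(np.uint8)); cv2.fillConvexPoly(hull,cv2.convexHull(pts),1); hull=cv2.erode(hull,np.ones((3,3),np.uint8))
    w=np.where(hull>0,np.clip(g.astype(float)-50,0,None),0); ys,xs=np.nonzero(w); ww=w[ys,xs]; q=np.c_[xs,ys]; mu=np.average(q,0,ww)
    ev,V=np.linalg.eigh(np.cov(q.T,aweights=ww)); print(nm,"black box",st[k][:4]+[x0,y0,0,0],"cen",ce[k]+[x0,y0],"line cen",mu+[x0,y0],"dir",V[:,1],np.sqrt(ev))
E
python3 m3.py
```

```text
clock [0.54   0.0852 0.0743] gap 0.0009650596397579891 heater xy -0.08800699921629081 -0.0582147100251195
dot [0.5181 0.1214 0.0682] gap 0.0009375392740816502 heater xy -0.11508792555919176 -0.0256730467659671
dbl [0.5288 0.0657 0.0719] gap 0.0006913041054987609 heater xy -0.09619561998462467 -0.07916216349987093
single [0.5352 0.107  0.0734] gap 0.0014194895010881193 heater xy -0.09596766786846843 -0.03740717965180009
bold [0.5438 0.1788 0.0708] gap 0.001236668170646373 -0.09812811632546466 0.034855808561487574
+x [0.5531 0.2008 0.0713] gap 0.0012913811577201619 -0.09219987838124837 0.05799268704523182
+x+y [0.5472 0.2209 0.0705] gap 0.0029454210091929165 -0.10107073156478331 0.07704032575758563
+y [0.5288 0.2337 0.067 ] gap 0.0018534914122435252 -0.12115346869825974 0.08696869696266078
-y [0.5204 0.1764 0.0682] gap 0.0019000850505132068 -0.12092693008849402 0.02904361390631879
dialw1 black box [157  65  41  39] cen [177.074   84.9276] line cen [171.8616  73.8286] dir [-0.0128  0.9999] [1.1619 4.7296]
dial scene black box [325 176  16  16] cen [332.1888 183.9439] line cen [336.0943 179.9057] dir [-0.9881 -0.1535] [0.534  1.4382]
sel w8 black box [236 104  39  56] cen [254.1817 132.1065] line cen [249.2125 121.089 ] dir [-0.2398  0.9708] [ 3.4618 10.7005]
```

```bash
cat > m4.py <<'E'
from m3 import *
from scipy.spatial.transform import Rotation as R
n=np.array([0,0,1])*np.cos(np.radians(10))-X*np.sin(np.radians(10)); U=np.cross(Y,n)  # U: panel x (uphill)
B=c-.121*X+.058*Y+[0,0,.0676]; S=c-.121*X-.058*Y+[0,0,.068]
def onp(r,q): o,d=r; return o+d*((q-o)@n)/(d@n)
def ang(cam,m,cen,d,L,q):
    a,b=[onp(ray(cam,*(np.array(cen)+s*L*np.array(d)),m),q) for s in(1,-1)]
    v=a-b; w=(a+b)/2-q; return "line dir deg from +Y cw",np.degrees(np.arctan2(v@U,v@Y)),"mid rel axis (U,Y) mm",w@U*1e3,w@Y*1e3,"len",np.linalg.norm(v)*1e3
print("w1",ang("wrist",m1,(171.86,73.83),(-.0128,.9999),-8,B+.0272*n))
print("sc",ang("scene",None,(336.1,179.9),(-.988,-.1535),-2.5,B+.0272*n))
print("sel",ang("wrist",m8,(249.2,121.1),(-.2398,.9708),-10,S+.0262*n))
print("dial base",B,"sel base",S,"n",n)
s=arm.read_state(); p0=s["eef_pos"]; R0=R.from_rotvec(s["tool_rot"])
def goal(base,h,yaw):  # yaw = angle of tool y from panel U toward Y, deg
    y=np.cos(np.radians(yaw))*U+np.sin(np.radians(yaw))*Y; z=-n; return base+h*n,R.from_matrix(np.c_[np.cross(y,z),y,z])
if __name__=="__main__":
  for nm,b,h,yw in[("dial hover",B,.06,0),("dial hover",B,.06,60),("sel hover",S,.06,-10)]:
    p,r=goal(b,h,yw); print(nm,yw,p,"shift",(p-p0)*1e3,"turn",(r*R0.inv()).as_rotvec())
E
python3 m4.py | tail -8
```

```text
sel w8 black box [236 104  39  56] cen [254.1817 132.1065] line cen [249.2125 121.089 ] dir [-0.2398  0.9708] [ 3.4618 10.7005]
w1 ('line dir deg from +Y cw', np.float64(5.559521086983689), 'mid rel axis (U,Y) mm', np.float64(0.43164463681147525), np.float64(9.849078562464415), 'len', np.float64(15.414203733015105))
sc ('line dir deg from +Y cw', np.float64(18.360494932946796), 'mid rel axis (U,Y) mm', np.float64(0.6157897269575726), np.float64(7.946205177624167), 'len', np.float64(12.371636179481515))
sel ('line dir deg from +Y cw', np.float64(15.384630616219114), 'mid rel axis (U,Y) mm', np.float64(1.346506447921238), np.float64(8.611621988931228), 'len', np.float64(14.250592146518299))
dial base [0.5247 0.205  0.0676] sel base [0.5074 0.0903 0.068 ] n [-0.1717  0.0258  0.9848]
dial hover 0 [0.5144 0.2066 0.1267] shift [  -0.4682  166.9164 -100.0488] turn [-0.0259 -0.1726 -0.0003]
dial hover 60 [0.5144 0.2066 0.1267] shift [  -0.4682  166.9164 -100.0488] turn [-0.1138 -0.1429  1.0442]
sel hover -10 [0.4971 0.0919 0.1271] shift [-17.7142  52.2055 -99.6488] turn [-0.0107 -0.1744 -0.1743]
```

Emit:
{"op": "apply_moves", "data": {
  "targets": [
    [[-0.0171,-0.0214,0.1566],[0,40,0],0.4],
    [[-0.0341,-0.0429,0.3133],[0,80,0],0.4],
    [[-0.0512,-0.0643,0.47],[0,120,-10],0.4],
    [[-0.0683,-0.0857,0.6265],[0,150,-30],0.4],
    [[-0.0854,-0.1072,0.7832],[0,167,-50],0.4],
    [[-0.1024,-0.1286,0.94],[0,167,-70],0.4],
    [[-0.1138,-0.1429,1.0442],[0,167,-85],0.4],
    [[-0.1138,-0.1429,1.0442],[0,167,-95],0.4],
    [[-0.1138,-0.1429,1.0442],[0,167,-100],0.4],
    [[-0.1138,-0.1429,1.0442],[0,167,-100],0.4]
  ]
}}

```text
t: 39.6
eef_pos: [0.5151, 0.2068, 0.1268]
tool_rot: [0.982, 2.803, 0.048]
wrist_force: [-0.1, 0.1, -0.6]
width: 0.0599
grip_force: 0.0
```

```bash
cat >> m4.py <<'E'
  print("NOW",s["t"],p0,s["joints"],s["width"],s["wrist_force"])
  for nm,b in(("dial",B),("sel",S)): print(nm,"rel base (U,Y,n) mm",[(p0-b)@q*1e3 for q in(U,Y,n)],"axis err",np.degrees(np.arccos(-R0.as_matrix()[:,2]@n)),"tool y yaw",np.degrees(np.arctan2(R0.as_matrix()[:,1]@Y,R0.as_matrix()[:,1]@U)))
E
python3 m4.py | tail -3
```

```text
NOW 39.6 [0.5151 0.2068 0.1268] [-0.1996  0.5488 -0.4944  2.1703  0.8548  0.5007 -0.4829] 0.05993547381997873 [-0.1117  0.0746 -0.6192]
dial rel base (U,Y,n) mm [np.float64(0.6626162934980736), np.float64(0.27983155695335526), np.float64(59.97232751514232)] axis err 0.008073575550132259 tool y yaw 59.91896503315474
sel rel base (U,Y,n) mm [np.float64(0.5931570224313307), np.float64(116.27983155695337), np.float64(59.57840441393742)] axis err 0.008073575550132259 tool y yaw 59.91896503315474
```

Emit:
{"op": "apply_moves", "data": {
  "targets": [
    [[-0.03,0.0045,0.172],[0,0,0],0.4],
    [[-0.06,0.009,0.344],[0,0,0],0.4],
    [[-0.09,0.0135,0.515],[0,0,0],0.4],
    [[-0.12,0.018,0.687],[2,0,-12],0.4],
    [[-0.12,0.018,0.687],[5,-1,-29],0.4],
    [[-0.12,0.018,0.687],[8,-1,-45],0.4],
    [[-0.12,0.018,0.687],[9,-1,-54],0.4],
    [[-0.12,0.018,0.687],[9,-1,-54],0.4],
    [[-0.12,0.018,0.687],[9,-1,-54],0.4],
    [[-0.12,0.018,0.687],[9,-1,-54],0.4]
  ]
}}

```text
t: 40.85
eef_pos: [0.524, 0.2058, 0.0733]
tool_rot: [-0.037, 2.968, -0.042]
wrist_force: [1.1, 0.4, 0.6]
width: 0.0599
grip_force: 0.0
```

Emit:
{"op": "apply_moves", "data": {
  "targets": [
    [[0,0,0],[0,0,0],-1],
    [[0,0,0],[0,0,0],-1],
    [[0,0,0],[0,0,0],-1],
    [[0,0,0],[0,0,0],-1],
    [[0,0,0],[0,0,0],-1],
    [[0,0,0],[0,0,0],-1],
    [[0,0,0],[0,0,0],-1],
    [[0,0,0],[0,0,0],-1],
    [[0,0,0],[0,0,0],-1],
    [[0,0,0],[0,0,0],-1]
  ]
}}

```text
t: 42.1
eef_pos: [0.5239, 0.2053, 0.0735]
tool_rot: [-0.036, 2.968, -0.043]
wrist_force: [-2.6, -2.4, 8.7]
width: 0.0371
grip_force: 59.1
```

```bash
python3 m4.py | tail -3
```

```text
NOW 42.1 [0.5239 0.2053 0.0735] [-0.1506  0.6654 -0.5651  2.1834  1.1318  0.5077 -0.0411] 0.03711898985059604 [-2.6007 -2.3968  8.6658]
dial rel base (U,Y,n) mm [np.float64(0.2605469293696373), np.float64(0.13716004766857565), np.float64(5.9447440441878765)] axis err 0.08800457955760332 tool y yaw 99.95881634878009
sel rel base (U,Y,n) mm [np.float64(0.19108765830289537), np.float64(116.1371600476686), np.float64(5.550820942982977)] axis err 0.08800457955760332 tool y yaw 99.95881634878009
```

Emit:
{"op": "apply_moves", "data": {
  "targets": [
    [[0.0299,-0.0045,-0.171],[0,0,0],-1],
    [[0.0598,-0.009,-0.343],[0,0,0],-1],
    [[0.0897,-0.0135,-0.514],[0,0,0],-1],
    [[0.1196,-0.018,-0.686],[0,0,0],-1],
    [[0.1495,-0.0225,-0.857],[0,0,0],-1],
    [[0.1794,-0.027,-1.029],[0,0,0],-1],
    [[0.2093,-0.0315,-1.2],[0,0,0],-1],
    [[0.2392,-0.036,-1.372],[0,0,0],-1],
    [[0.2691,-0.0405,-1.543],[0,0,0],-1],
    [[0.299,-0.045,-1.715],[0,0,0],-1]
  ]
}}

```text
t: 43.35
eef_pos: [0.5256, 0.207, 0.0738]
tool_rot: [2.279, 1.958, 0.178]
wrist_force: [3.6, 1.3, 2.2]
width: 0.0372
grip_force: 59.7
```

Emit:
{"op": "apply_moves", "data": {
  "targets": [
    [[0.03,-0.0045,-0.172],[0,0,0],-1],
    [[0.06,-0.009,-0.344],[0,0,0],-1],
    [[0.0927,-0.0139,-0.532],[0,0,0],-1],
    [[0.0927,-0.0139,-0.532],[0,0,0],-1],
    [[0.0927,-0.0139,-0.532],[0,0,0],-1],
    [[0.0927,-0.0139,-0.532],[0,0,0],-1],
    [[0.0927,-0.0139,-0.532],[0,0,0],-1],
    [[0.0927,-0.0139,-0.532],[0,0,0],-1],
    [[0.0927,-0.0139,-0.532],[0,0,0],-1],
    [[0.0927,-0.0139,-0.532],[0,0,0],-1]
  ]
}}

```text
t: 44.6
eef_pos: [0.5264, 0.2067, 0.074]
tool_rot: [2.745, 1.299, 0.228]
wrist_force: [6.2, -0.7, 4.7]
width: 0.0374
grip_force: 60.1
```

```bash
python3 m4.py | tail -3
```

```text
NOW 44.6 [0.5264 0.2067 0.074 ] [-0.5119  0.6088 -0.0382  2.2033  0.6155  0.2311 -1.822 ] 0.03740455084727898 [ 6.1833 -0.6549  4.6578]
dial rel base (U,Y,n) mm [np.float64(2.6028457254780024), np.float64(1.869705597396997), np.float64(6.022445978729182)] axis err 0.27393254269745776 tool y yaw -30.815265255455458
sel rel base (U,Y,n) mm [np.float64(2.533386454411257), np.float64(117.86970559739702), np.float64(5.628522877524283)] axis err 0.27393254269745776 tool y yaw -30.815265255455458
```

Emit:
{"op": "apply_moves", "data": {
  "targets": [
    [[0,0,0],[0,0,0],0.4],
    [[0,0,0],[0,0,0],0.4],
    [[0,0,0],[0,0,0],0.4],
    [[0,0,0],[-5,1,30],0.4],
    [[0,0,0],[-12,2,70],0.4],
    [[0,0,0],[-17,3,98],0.4],
    [[0,0,0],[-17,3,98],0.4],
    [[0,0,0],[-17,3,98],0.4],
    [[0,0,0],[-17,3,98],0.4],
    [[0,0,0],[-17,3,98],0.4]
  ]
}}

```text
t: 45.85
eef_pos: [0.5065, 0.2086, 0.1698]
tool_rot: [2.744, 1.3, 0.218]
wrist_force: [0.3, -0.2, 0.2]
width: 0.0594
grip_force: 0.0
```

```bash
cat > m5.py <<'E'
from m4 import *
m=arm.camera_model("wrist"); i=np.ascontiguousarray(arm.grab_frame("wrist")[:,:,::-1])
pickle.dump((m,i),open("w9.pkl","wb"))
q=B+.027*n
pr=lambda r,a: proj("wrist",q+r*(np.sin(a)*U+np.cos(a)*Y),m)
# brightness of a polar scan on the knob's top, angle cw from +Y; theta = a+45deg
g=cv2.cvtColor(i,cv2.COLOR_BGR2GRAY); print("centre px",proj("wrist",q,m))
best=[]
for a in range(0,360,5):
    v=[]
    for r in np.linspace(.006,.016,11):
        x,y=pr(r,np.radians(a)); v.append(cv2.getRectSubPix(g,(1,1),(float(x),float(y)))[0,0])
    best.append((np.mean(v),a))
print(sorted(best)[-6:])
x,y=map(int,proj("wrist",q,m)); x0=max(x-100,0);y0=max(y-75,0)
crop(i,x0,y0,x0+200,y0+150,4,"w9.png"); print(x0,y0)
E
python3 m5.py | tail -3; python3 m4.py|tail -3
```

```text
centre px (np.float64(274.95191405485144), np.float64(223.5006856304834))
[(np.float64(37.45454545454545), 155), (np.float64(47.09090909090909), 130), (np.float64(56.0), 150), (np.float64(75.45454545454545), 135), (np.float64(79.45454545454545), 145), (np.float64(85.45454545454545), 140)]
174 148
NOW 45.9 [0.5066 0.2087 0.17  ] [-0.3974  0.4387 -0.2245  2.1614  0.484   0.4699 -1.7055] 0.05930331529647997 [ 0.0283 -0.1466 -0.2799]
dial rel base (U,Y,n) mm [np.float64(-0.3665073610698178), np.float64(0.8806220505222508), np.float64(104.0104635068883)] axis err 0.09061984358543705 tool y yaw -30.735749282363717
sel rel base (U,Y,n) mm [np.float64(-0.43596663213656417), np.float64(116.88062205052228), np.float64(103.6165404056834)] axis err 0.09061984358543705 tool y yaw -30.735749282363717
```

View pics/w9.png

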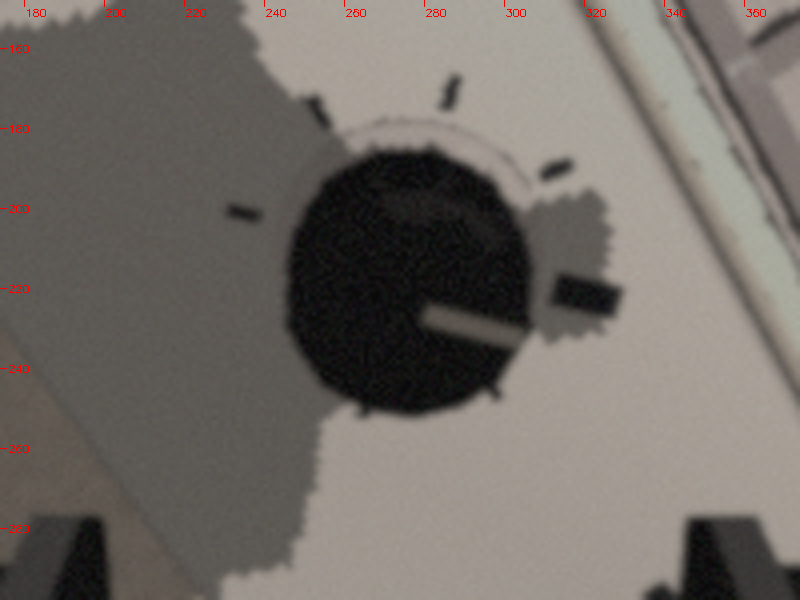

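```bash
cat > m6.py <<'E'
from m4 import *
m,i=pickle.load(open("w9.pkl","rb"))
f=lambda u,v,h: onp(ray("wrist",174+u/4,148+v/4,m),B+h*n)
for nm,a,b,h in[("ptr",(420,318),(523,341),.0272),("bold",(553,288),(620,303),0)]:
    a,b=f(*a,h),f(*b,h); v=b-a; print(nm,np.degrees(np.arctan2(v@U,v@Y)),np.linalg.norm(v),[(x-B)@k*1e3 for x in(a,b) for k in(U,Y)])
T=[f(u,v,0) for u,v in[(585,296),(555,170),(452,92),(317,110),(243,213)]]; P=np.array([[(t-B)@U,(t-B)@Y] for t in T])
s=np.linalg.lstsq(np.c_[2*P,np.ones(5)],(P**2).sum(1),rcond=None)[0][:2]; print("tick centre",s*1e3, [np.degrees(np.arctan2(*(p-s))) for p in P])
E
python3 m6.py | tail -3
```

```text
ptr 134.1572123518595 0.016713317192004997 [np.float64(0.8556695079222547), np.float64(-3.5369869336200894), np.float64(12.846322049076297), np.float64(-15.179977236711727)]
bold 133.99716783375837 0.012211140469643996 [np.float64(18.65532351991461), np.float64(-20.00472739311877), np.float64(27.439702155314713), np.float64(-28.48686412623641)]
tick centre [-0.3542 -3.1144] [np.float64(132.34271106731345), np.float64(86.64086381037265), np.float64(43.514768948382155), np.float64(0.44108067744940127), np.float64(-42.110360209935386)]
```

The pointer direction is 134.2° and the bold mark is 134.0°, so they are aligned. I'll regrip and pull the dial out.

Emit:
{"op": "apply_moves", "data": {
  "targets": [
    [[0,0,0],[5,-1,-30],0.4],
    [[0,0,0],[12,-2,-70],0.4],
    [[0,0,0],[17,-3,-97],0.4],
    [[0,0,0],[17,-3,-98],0.4],
    [[0,0,0],[17,-3,-98],0.4],
    [[0,0,0],[17,-3,-98],-1],
    [[0,0,0],[17,-3,-98],-1],
    [[0,0,0],[17,-3,-98],-1],
    [[0,0,0],[17,-3,-98],-1],
    [[0,0,0],[17,-3,-98],-1]
  ]
}}

```text
t: 47.15
eef_pos: [0.5251, 0.2051, 0.0746]
tool_rot: [2.744, 1.297, 0.225]
wrist_force: [0.4, -2.5, 7.6]
width: 0.0378
grip_force: 59.2
```

Emit:
{"op": "apply_moves", "data": {
  "targets": [
    [[0,0,0],[-0.3,0,2],-1],
    [[0,0,0],[-0.7,0.1,4],-1],
    [[0,0,0],[-1,0.2,6],-1],
    [[0,0,0],[-1.4,0.2,8],-1],
    [[0,0,0],[-1.7,0.3,9.5],-1],
    [[0,0,0],[-1.8,0.3,10.5],-1],
    [[0,0,0],[-1.8,0.3,10.5],-1],
    [[0,0,0],[-1.8,0.3,10.5],-1],
    [[0,0,0],[-1.8,0.3,10.5],-1],
    [[0,0,0],[-1.8,0.3,10.5],-1]
  ]
}}

```text
t: 48.4
eef_pos: [0.5235, 0.2054, 0.0838]
tool_rot: [2.744, 1.297, 0.223]
wrist_force: [7.2, -2.4, -8.6]
width: 0.0377
grip_force: 63.2
```

```bash
python3 m4.py|tail -3|head -2
```

```text
NOW 48.4 [0.5235 0.2054 0.0838] [-0.4882  0.5896 -0.0739  2.2014  0.6261  0.2639 -1.8335] 0.037730591769898146 [ 7.189  -2.4297 -8.612 ]
dial rel base (U,Y,n) mm [np.float64(1.611430188322308), np.float64(0.12791190024904173), np.float64(16.197267081741014)] axis err 0.08842657210746796 tool y yaw -30.853532118318338
```

Emit:
{"op": "apply_moves", "data": {
  "targets": [
    [[0,0,0],[-0.2,0,1],-1],
    [[0,0,0],[-0.4,0,2],-1],
    [[0,0,0],[-0.5,0,3],-1],
    [[0,0,0],[-0.5,0,3],-1],
    [[0,0,0],[-0.5,0,3],-1],
    [[0,0,0],[-0.5,0,3],-1],
    [[0,0,0],[-0.5,0,3],-1],
    [[0,0,0],[-0.5,0,3],-1],
    [[0,0,0],[-0.5,0,3],-1],
    [[0,0,0],[-0.5,0,3],-1]
  ]
}}

```text
t: 49.65
eef_pos: [0.5232, 0.2053, 0.0845]
tool_rot: [2.745, 1.298, 0.22]
wrist_force: [19.7, 0.4, -44.9]
width: 0.0367
grip_force: 67.0
```

```bash
python3 m4.py|tail -3|head -2
```

```text
NOW 49.65 [0.5232 0.2053 0.0845] [-0.4837  0.5887 -0.0797  2.1997  0.6227  0.2692 -1.8298] 0.03670843787164185 [ 19.6661   0.3944 -44.929 ]
dial rel base (U,Y,n) mm [np.float64(1.495481755670815), np.float64(0.07769452045573422), np.float64(16.849585050694923)] axis err 0.042511985930054196 tool y yaw -30.85271736127833
```

The force rose at the end stop, so the dial is fully out. I'll relax, release and lift.

Emit:
{"op": "apply_moves", "data": {
  "targets": [
    [[0,0,0],[0.5,0,-2.8],-1],
    [[0,0,0],[0.5,0,-2.8],-1],
    [[0,0,0],[0.5,0,-2.8],0.5],
    [[0,0,0],[0.5,0,-2.8],0.5],
    [[0,0,0],[0.5,0,-2.8],0.5],
    [[0,0,0],[0.5,0,-2.8],0.5],
    [[0,0,0],[-4,1,25],0.5],
    [[0,0,0],[-12,2,70],0.5],
    [[0,0,0],[-15,3,88],0.5],
    [[0,0,0],[-15,3,88],0.5]
  ]
}}

```text
t: 50.9
eef_pos: [0.507, 0.2093, 0.1757]
tool_rot: [2.744, 1.299, 0.225]
wrist_force: [-0.3, 0.0, -0.6]
width: 0.0639
grip_force: 0.0
```

```bash
python3 - <<'E' | tail -4
from m4 import *
m=arm.camera_model("wrist"); i=np.ascontiguousarray(arm.grab_frame("wrist")[:,:,::-1]); pickle.dump((m,i),open("w10.pkl","wb"))
g=cv2.cvtColor(i,cv2.COLOR_BGR2GRAY); q=B+.036*n-.0004*U-.0031*Y
x,y=map(int,proj("wrist",q,m)); r=24; 
yy,xx=np.mgrid[:420,:560]; k=(np.hypot(xx-x,yy-y)<34)&(g<60); nl,l,st,ce=cv2.connectedComponentsWithStats(k.astype(np.uint8)); print("disc",(x,y),ce[1:],st[1:,2:])
w=(np.hypot(xx-ce[1][0],yy-ce[1][1])<26)&(g>60); p=np.argwhere(w)[:,::-1].astype(float); mu=p.mean(0); ev,V=np.linalg.eigh(np.cov(p.T)); d=V[:,1]; d=d*np.sign(d@(mu-ce[1]))
a,b=[onp(ray("wrist",*(mu+s*8*d),m),B+.036*n) for s in(-1,1)]; v=b-a; print("pointer",mu,d,np.sqrt(ev),len(p),"cw from Y",np.degrees(np.arctan2(v@U,v@Y)))
p,rr=goal(S,.06,-10); print("to sel hover: shift",(p-p0)*1e3,"turn",(rr*R0.inv()).as_rotvec()); print(p0,s["joints"],s["t"])
E
```

```text
disc (275, 232) [[273.5376 226.2042]] [[  62   57 2684]]
pointer [288.198  233.0297] [0.9685 0.2491] [1.4566 5.7609] 101 cw from Y 136.20953834945968
to sel hover: shift [  -9.8771 -117.3751  -48.5745] turn [-0.0641  0.0113  0.3569]
[0.507  0.2093 0.1757] [-0.3795  0.431  -0.2489  2.1569  0.493   0.4831 -1.7154] 50.9
```

Emit:
{"op": "apply_moves", "data": {
  "targets": [
    [[-0.0299,0.0045,0.171],[-1,-12,0],0],
    [[-0.0598,0.009,0.343],[-2,-24,0],0],
    [[-0.0897,0.0135,0.514],[-3,-36,0],0],
    [[-0.1196,0.018,0.686],[-4,-48,0],0],
    [[-0.1495,0.0225,0.857],[-5,-60,0],0],
    [[-0.1794,0.027,1.029],[-6,-72,0],0],
    [[-0.2093,0.0315,1.2],[-7,-84,0],0],
    [[-0.2392,0.036,1.372],[-8,-96,0],0],
    [[-0.2691,0.0405,1.543],[-9,-108,0],0],
    [[-0.299,0.045,1.715],[-10,-117,0],0]
  ]
}}

```text
t: 52.2
eef_pos: [0.496, 0.0913, 0.1729]
tool_rot: [0.749, 2.874, 0.026]
wrist_force: [-0.3, -0.1, -0.8]
width: 0.0431
grip_force: 0.0
```

Emit:
{"op": "apply_moves", "data": {
  "targets": [
    [[-0.0299,0.0045,0.171],[0,0,0],0],
    [[-0.0598,0.009,0.343],[0,0,0],0],
    [[-0.0897,0.0135,0.514],[0,0,0],0],
    [[-0.1196,0.018,0.686],[0,0,0],0],
    [[-0.1495,0.0225,0.857],[0,0,0],0],
    [[-0.1794,0.027,1.029],[0,0,0],0],
    [[-0.2093,0.0315,1.2],[0,0,0],0],
    [[-0.2392,0.036,1.372],[0,0,0],0],
    [[-0.2691,0.0405,1.543],[0,0,0],0],
    [[-0.299,0.045,1.715],[0,0,0],0]
  ]
}}

```text
t: 53.45
eef_pos: [0.496, 0.0919, 0.1729]
tool_rot: [-1.74, 2.458, -0.18]
wrist_force: [-0.8, -0.8, -0.3]
width: 0.0426
grip_force: 0.0
```

```bash
python3 - <<'E' | tail -4
from m4 import *
p,rr=goal(S,.06,170); print("to sel hover: shift",(p-p0)*1e3,"turn",(rr*R0.inv()).as_rotvec()); print(p0,s["joints"],s["t"],s["width"])
E
python3 m4.py | tail -1
```

```text
sel ('line dir deg from +Y cw', np.float64(15.384630616219114), 'mid rel axis (U,Y) mm', np.float64(1.346506447921238), np.float64(8.611621988931228), 'len', np.float64(14.250592146518299))
dial base [0.5247 0.205  0.0676] sel base [0.5074 0.0903 0.068 ] n [-0.1717  0.0258  0.9848]
to sel hover: shift [  1.0984  -0.0663 -45.7848] turn [-0.0034 -0.0017  0.0149]
[0.496  0.0919 0.1729] [ 0.4302  0.6034 -1.1236  2.2269  1.0354  0.781   1.4025] 53.45 0.042638727426955556
sel rel base (U,Y,n) mm [np.float64(6.871066277135092), np.float64(-0.09776079960497622), np.float64(105.27959747714512)] axis err 0.12952415848497956 tool y yaw 169.13112203969186
```

Emit:
{"op": "apply_moves", "data": {
  "targets": [
    [[0,0,0.015],[1,0,-20],0],
    [[0,0,0.015],[1,0,-45],0],
    [[0,0,0.015],[5,-1,-68],0],
    [[0,0,0.015],[8,-1,-88],0],
    [[0,0,0.015],[10,-1.5,-97],0],
    [[0,0,0.015],[10,-1.5,-97],0],
    [[0,0,0.015],[10,-1.5,-97],0],
    [[0,0,0.015],[10,-1.5,-97],-0.4],
    [[0,0,0.015],[10,-1.5,-97],-0.4],
    [[0,0,0.015],[10,-1.5,-97],-0.4]
  ]
}}

```text
t: 54.7
eef_pos: [0.5067, 0.0904, 0.0776]
tool_rot: [-1.749, 2.448, -0.181]
wrist_force: [-0.9, 0.2, -0.2]
width: 0.0256
grip_force: 0.0
```

Emit:
{"op": "apply_moves", "data": {
  "targets": [
    [[0,0,0],[0,0,0],-1],
    [[0,0,0],[0,0,0],-1],
    [[0,0,0],[0,0,0],-1],
    [[0,0,0],[0,0,0],-1],
    [[0,0,0],[0,0,0],-1],
    [[0,0,0],[0,0,0],-1],
    [[0,0,0],[0,0,0],-1],
    [[0,0,0],[0,0,0],-1],
    [[0,0,0],[0,0,0],-1],
    [[0,0,0],[0,0,0],-1]
  ]
}}

```text
t: 55.95
eef_pos: [0.5074, 0.0902, 0.0778]
tool_rot: [-1.748, 2.447, -0.183]
wrist_force: [1.2, -2.2, 6.5]
width: 0.0109
grip_force: 59.6
```

```bash
python3 m4.py | tail -3
```

```text
NOW 55.95 [0.5074 0.0902 0.0778] [ 0.3056  0.7511 -0.9605  2.2844  1.3557  0.7109  1.1301] 0.010887854663456719 [ 1.2047 -2.2451  6.4811]
dial rel base (U,Y,n) mm [np.float64(1.7805187128806383), np.float64(-116.14367223846065), np.float64(10.06595126284062)] axis err 0.16880184747849822 tool y yaw 169.62218659179186
sel rel base (U,Y,n) mm [np.float64(1.711059441813896), np.float64(-0.14367223846063631), np.float64(9.67202816163572)] axis err 0.16880184747849822 tool y yaw 169.62218659179186
```

Emit:
{"op": "apply_moves", "data": {
  "targets": [
    [[0.0299,-0.0045,-0.171],[0,0,0],-1],
    [[0.0598,-0.009,-0.343],[0,0,0],-1],
    [[0.0897,-0.0135,-0.514],[0,0,0],-1],
    [[0.1196,-0.018,-0.686],[0,0,0],-1],
    [[0.1495,-0.0225,-0.857],[0,0,0],-1],
    [[0.1794,-0.027,-1.029],[0,0,0],-1],
    [[0.2093,-0.0315,-1.2],[0,0,0],-1],
    [[0.2397,-0.036,-1.375],[0,0,0],-1],
    [[0.2397,-0.036,-1.375],[0,0,0],-1],
    [[0.2397,-0.036,-1.375],[0,0,0],-1]
  ]
}}

```text
t: 57.2
eef_pos: [0.5071, 0.0909, 0.0777]
tool_rot: [0.224, 2.955, -0.018]
wrist_force: [0.7, -0.3, 6.4]
width: 0.0104
grip_force: 59.8
```

```bash
python3 m4.py | tail -3
```

```text
NOW 57.2 [0.5071 0.0909 0.0777] [ 0.2448  0.7091 -0.8595  2.2889  1.3413  0.632  -0.2515] 0.010368354840408066 [ 0.6801 -0.2687  6.4098]
dial rel base (U,Y,n) mm [np.float64(1.3478170074372167), np.float64(-115.52284694697664), np.float64(10.044002930276099)] axis err 0.2173618574180384 tool y yaw 89.88508024176983
sel rel base (U,Y,n) mm [np.float64(1.2783577363704726), np.float64(0.4771530530233703), np.float64(9.650079829071199)] axis err 0.2173618574180384 tool y yaw 89.88508024176983
```

Turned 80°. I'll release and lift along the axis, move clear, then check by image code.

Emit:
{"op": "apply_moves", "data": {
  "targets": [
    [[0,0,0],[0,0,0],-0.2],
    [[0,0,0],[0,0,0],-0.2],
    [[0,0,0],[0,0,0],-0.2],
    [[0,0,0],[-3,0.5,15],-0.2],
    [[0,0,0],[-9,1.5,50],-0.2],
    [[0,0,0],[-16,3,95],-0.2],
    [[0,0,0],[-25,-20,140],-0.2],
    [[0,0,0],[-25,-40,160],-0.2],
    [[0,0,0],[-25,-40,160],-0.2],
    [[0,0,0],[-25,-40,160],-0.2]
  ]
}}

```text
t: 58.45
eef_pos: [0.4813, 0.0506, 0.2366]
tool_rot: [0.23, 2.956, -0.018]
wrist_force: [-0.0, -0.1, -0.6]
width: 0.0344
grip_force: 0.0
```

```bash
python3 - <<'E' | tail -5
from m4 import *
m=arm.camera_model("wrist"); i=np.ascontiguousarray(arm.grab_frame("wrist")[:,:,::-1]); j=np.ascontiguousarray(arm.grab_frame("scene")[:,:,::-1])
pickle.dump((m,i,j),open("w11.pkl","wb")); i0=cv2.imread("pics/scene0.png")
g=cv2.cvtColor(i,cv2.COLOR_BGR2GRAY)
def scan(q,g,cam,m):
    out=[]
    for a in range(0,360,10):
        v=[cv2.getRectSubPix(g,(3,3),tuple(map(float,proj(cam,q+r*(np.sin(np.radians(a))*U+np.cos(np.radians(a))*Y),m)))).mean() for r in np.linspace(.006,.016,9)]
        out.append((round(float(np.mean(v))),a))
    return sorted(out)[-4:]
gs=cv2.cvtColor(j,cv2.COLOR_BGR2GRAY)
print("sel wrist (10 dot, 90 clock)",proj("wrist",S+.026*n,m),scan(S+.0262*n,g,"wrist",m))
print("sel scene",scan(S+.0262*n,gs,"scene",None),"| dial scene",scan(B+.0362*n,gs,"scene",None),"dial wrist",proj("wrist",B+.036*n,m),scan(B+.0362*n,g,"wrist",m))
d=np.abs(j.astype(int)-i0).sum(2)
for nm,u,v in[("cartridge",251,300),("bottle",177,308),("vial",168,237),("red1",206,163),("red2",414,208),("rack",413,165)]: print(nm,int(d[v-10:v+10,u-10:u+10].mean()),end=" ")
E
```

```text
sel ('line dir deg from +Y cw', np.float64(15.384630616219114), 'mid rel axis (U,Y) mm', np.float64(1.346506447921238), np.float64(8.611621988931228), 'len', np.float64(14.250592146518299))
dial base [0.5247 0.205  0.0676] sel base [0.5074 0.0903 0.068 ] n [-0.1717  0.0258  0.9848]
sel wrist (10 dot, 90 clock) (np.float64(327.97379386546424), np.float64(184.38029189946678)) [(104, 30), (105, 50), (106, 40), (138, 90)]
sel scene [(87, 340), (89, 0), (89, 10), (89, 350)] | dial scene [(63, 160), (78, 150), (79, 130), (85, 140)] dial wrist (np.float64(478.52306850741184), np.float64(187.05684876995358)) [(46, 110), (82, 120), (92, 140), (127, 130)]
cartridge 11 bottle 9 vial 14 red1 58 red2 11 rack 10
```

```bash
python3 - <<'E'
from h import *
import pickle
_,_,j8=pickle.load(open("w8.pkl","rb"));_,_,j=pickle.load(open("w11.pkl","rb"))
i0=cv2.imread("pics/scene0.png")
def mt(a,b,u,v,h=14,s=12):
    r=cv2.matchTemplate(b[v-h-s:v+h+s,u-h-s:u+h+s],a[v-h:v+h,u-h:u+h],cv2.TM_CCOEFF_NORMED);_,mx,_,l=cv2.minMaxLoc(r);return round(mx,2),(l[0]-s,l[1]-s)
y=np.radians(5.4);Y=np.array([-np.sin(y),np.cos(y)])
for n,p,z in[("t1",np.array([.413,-.333])+.058*Y,.024),("t2",np.array([.413,-.333]),.024),("t3",np.array([.413,-.333])-.058*Y,.024),("l2",[.640,.158],.101),("l3",[.631,.101],.101),("l4",[.6226,.0437],.101)]:
    u,v=map(round,proj("scene",[*p,z])); print(n,(u,v),mt(j8,j,u,v))
for n,u,v in[("red1",206,163),("vial",168,237),("cart",251,300),("bottle",175,305)]: print(n,mt(i0,j,u,v),mt(j8,j,u,v))
E
```

```text
t1 (140, 196) (1.0, (0, 0))
t2 (117, 202) (1.0, (0, 0))
t3 (94, 208) (1.0, (0, 0))
l2 (328, 222) (1.0, (0, 0))
l3 (303, 224) (1.0, (0, 0))
l4 (278, 226) (0.85, (0, 0))
red1 (0.86, (0, 0)) (0.89, (0, 0))
vial (1.0, (0, 0)) (1.0, (0, 0))
cart (1.0, (0, 0)) (1.0, (0, 0))
bottle (1.0, (0, 0)) (1.0, (0, 0))
```

Nothing has moved; the weaker matches come from the arm's shadow. I'm handing in.

```bash
python3 -c "
from station import arm
print(arm.finish_job())"
```

```text
the job is handed in; nothing more can be done
None
```

The job is done and handed in: three finished chambers in the tray, three new ones in lanes 2–4, the dial on the bold mark and pulled out to lock, then the selector at the clock face. My last checks showed no chamber or other bench item out of place; the hand-in itself gave no verdict.

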